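# Take the pile off the heating block and put each thing on its own place

### The arm

A 6-joint arm with a two-finger parallel gripper is mounted at the origin on the work surface; the furniture and walls round the work are solid. World frame = base frame: x ahead of the robot, y to its left, z up, the work surface at z = 0. Lengths are in m, angles in degrees, forces in N, time in s.
With the tool pointing down it reaches from about 0.35 to 0.775 m from the base axis. Payload 7.3 kg.
Tool frame: the origin (TCP) lies on the centre line of the jaws, within the pads' length; the fingertips stand 11 mm ahead of it and the grasp point (between the pads) lies 8 mm behind it (arm.finger_overhang is the distance from the TCP to the fingertips, in m); z points along the fingers, y is the direction in which the jaws open and shut (so a half turn about z gives the same grasp; the last joint's range is limited). The gripper opens to 92 mm and grips with 3 to 60 N. Pads are 19 mm wide; open, the fingers measure 130 mm over their backs; the gripper's body (75 mm by 190 mm) begins 47 mm behind the grasp point.
Start: joints at [-80.329, 19.595, 87.324, -0, 73.075, -8.365], TCP at [0.163, -0.499, 0.238] pointing down, gripper open.
Joint ranges: [-145.02, 145.02], [-44.19, 115.74], [2.07, 154.8], [-57.11, 237.11], [16.16, 152.29], [-177.93, 177.93]. Speed limits (degrees/s): [147.25, 147.25, 180, 180, 180, 180].

### API

Orientations are given as a 3x3 rotation matrix whose columns are the frame's x, y, z axes.
In Python, from rig import readout, optics, workorder, arm gives the robot as it stands.
- The arm moves only by the tool carry_out, never from a script. Its argument "targets" is a list of rows, each a list of 3 entries, a list of its own where there are three numbers: the closure, from 0 (fully open) to 1 (shut), then the shift along the tool's x, y, z in m, then the turn, a rotation vector about the tool's x, y, z in rad. In form: [[claw, [x, y, z], [ax, ay, az]], ...]. A call has 1 to 8 rows; each row shifts and turns the commanded pose from where the row before left it, along the tool's axes as they then stand; what a row does not reach is not made up. A row lasts 1/12 s, in which the tool goes at most 41.7 mm and 7.16 degrees, less where a joint would pass 70% of its speed; a pose out of reach is approached as far as the arm can. A call is refused whole if a number of a shift passes 0.0417 or a number of a turn 0.125, either way. A call with a gripper value outside its range is refused whole. The fingers move at their own pace and stop on an object; the grip force is fixed at half the most. Time passes only in rows, so rows that do not move let the fingers close. It gives the time, the measured TCP pose, the force and the opening at its end, in the units of the state.
- readout.get_obs(): the state, without advancing time (a new reading comes with each control period).
- optics.capture(name): name is "scene" or "top" or "wrist"; returns the picture (400x640x3 uint8, red, green, blue); there is no depth.
- optics.camera_info(name): a dict with "fovy" (degrees; the focal length in pixels is half the picture's height over the tangent of half this angle, whatever the lens; pixels are square), "cx", "cy" (the principal point, pixels), "world_from_camera" (4x4, takes a point from camera to world coordinates). Camera axes: x right, y down, z forward; pixel columns grow to the right and rows downward; lengths in m; the calibration is good to about 2 mm. A picture is of the moment at which its call begins: read the wrist's pose just before it. camera_info takes no time and is no camera call; for the wrist camera it gives the pose at the moment of the call.
- workorder.finish_job(): hands the job in, once; it reports no verdict.
The state is a dict: "clock": time; "qpos": joint angles; "joint_vel": joint speeds; "joint_torque": joint torques, N m; "tool_pos": TCP position; "tcp_rot": TCP orientation; "contact_force": force on the tool from outside, world axes, zero at the start; "torque": the same for the moment, N m; "opening": finger opening in m.
Only numpy, scipy, OpenCV 4.12 (cv2) and the standard library are available. Lean on these libraries where they do the work, as an engineer would, in place of code of your own. Each camera call takes 0.05 s, during which the arm holds its last target.

### The job

Somebody has piled things up on the aluminium tube block. Take the pile apart: stand the white-capped bottle in the round tray with a rim, stand the beaker in the square tray, put the petri dish centrally on the round black stage, and lay the block itself in the long dark cradle, centred between its end stops and in line with it. Keep the bottle, the beaker and the dish upright all the time, and leave everything released and at rest.

Things in the scene. Friction and masses are not known exactly. Their poses are not given: they have to be found in the camera images.
- bottle_center (a point): Small white reagent bottle with a white ribbed screw cap, round, 44 mm diameter up to 77 mm of its height, cap 28 mm diameter above that, 92 mm high in all, about 0.16 kg. It stands on the petri dish at the start. The point is on its axis, half-way up (46 mm above its underside); z is up along its axis.
- beaker_center (a point): Clear glass beaker, open at the top and empty, 52 mm outer diameter at the rim (48 mm at the foot), 67 mm high, about 0.09 kg; grasp it round the outside. It stands on one end of the aluminium block at the start. The point is on its axis, 33.5 mm above its underside; z is up along its axis.
- dish_center (a point): Closed round petri dish with pale cream filling, 59 mm diameter, 13 mm thick, about 0.03 kg, to be grasped across its diameter. It lies on the other end of the aluminium block, under the bottle, and overhangs the block by nearly 5 mm at each long side. The point is its centre, 6.5 mm above its underside; z is up.
- block_center (a point): Plain aluminium tube block, 50 mm wide (its x), 150 mm long (its y), 40 mm high, with five round tube holes 18 mm wide in a row in its top; about 0.4 kg. It lies on the bench under all the rest; the dish and the beaker stand on it 39 mm either side of its middle along its y. The point is the centre of the block, 20 mm above its underside. Grasp it across the 50 mm width (along its x).
- bottle_place (a point): Middle of the floor of the round grey plastic tray, fixed to the bench: 76 mm outer and 68 mm inner diameter, rim 9 mm high above the bench; the point is on its floor, 4 mm above the bench. Place for the bottle.
- beaker_place (a point): Middle of the floor of the square grey-painted metal tray, fixed to the bench: 84 mm outside, 76 mm inside, rim 9 mm high above the bench; the point is on its floor, 5 mm above the bench. Its x and y run along its sides. Place for the beaker.
- dish_place (a point): Middle of the top of the round black stage with a steel band, a solid short cylinder fixed to the bench, 46 mm diameter, 24 mm high; the point is at the centre of its flat top. Place for the dish, which overhangs it all round.
- block_place (a point): Middle of the seat of the long dark steel cradle, fixed to the bench: a flat bar 46 mm wide (its x), its seat 12 mm above the bench, with an end stop across each end (along its y) that rises 10 mm above the seat; the stops are 168 mm apart inside and 184 mm outside. The point is at the centre of the seat. Place for the block, whose long side lies along the cradle's y (either way round).

How it is judged (in metres and radians):
At the end, for the whole second after the job is handed in: Bottle standing inside the round tray, beaker inside the square tray (flat on the floor, clear of the rim), dish on the stage and block on the cradle's seat (each centred within 12 mm), upright within 0.1 rad, the block in line with the cradle within 0.12 rad; all at rest and released (horizontal distance between bottle_center and bottle_place below 0.014 m and z of bottle_center in the frame of bottle_place between 0.041 and 0.05 m and angle between each of bottle_center, beaker_center, dish_center, block_center's own z axis and vertical below 0.1 rad and linear speed of each of bottle, beaker, dish, block below 0.02 m/s and angular speed of each of bottle, beaker, dish, block below 0.2 rad/s and contact force between the fingers and bottle below 0.05 N and horizontal distance between beaker_center and beaker_place below 0.021 m and z of beaker_center in the frame of beaker_place between 0.0285 and 0.0375 m and contact force between the fingers and beaker below 0.05 N and horizontal distance between dish_center and dish_place below 0.012 m and z of dish_center in the frame of dish_place between 0.0015 and 0.0105 m and contact force between the fingers and dish below 0.05 N and horizontal distance between block_center and block_place below 0.012 m and z of block_center in the frame of block_place between 0.015 and 0.024 m and contact force between the fingers and block below 0.05 N and angle between the y axis of block_center and the y axis of block_place, either way round below 0.12 rad); the robot touches nothing.
It fails at once if the bottle is tipped over (angle between bottle_center's own z axis and vertical above 0.6 rad).
It fails at once if the beaker is tipped over (angle between beaker_center's own z axis and vertical above 0.6 rad).
It fails at once if the dish is tipped over (angle between dish_center's own z axis and vertical above 0.6 rad).
It also fails if it takes over 128 s, if anything falls off the work surface, if the arm or the gripper's body presses on something with over 40 N, if the wrist force passes 120 N, or if a joint passes its speed limit or range.

## Working session

There is one attempt and no reset: what is moved stays moved. The work goes in short steps, Python scripts to look and compute and a tool call to move; the robot and the scene stay as the last step left them, time stands still between calls to the robot, and variables do not carry over. Pictures are saved under pics/ and viewed, and the job is handed in when it is done.

Besides the shell and the picture viewer there is one more tool, called after "Emit:" as name([rows], argument=value, ...), one row to a line, values as JSON. carry_out: Moves the arm, as the interface text tells. Its arguments: {"type":"object","properties":{"targets":{"type":"array","items":{"type":"array"}}},"required":["targets"]}

```bash
ls; mkdir -p pics
python3 - <<'E'
from rig import readout, optics, workorder, arm
import cv2
print(readout.get_obs())
for n in ("scene","top","wrist"):
    i=optics.camera_info(n); print(n,i)
    cv2.imwrite(f"pics/{n}0.png",optics.capture(n)[:,:,::-1])
E
```

```text
pics
{'clock': 0.0, 'qpos': array([-8.03279481e+01,  1.96372105e+01,  8.73776804e+01, -1.22007069e-03,
        7.30740533e+01, -8.36482075e+00]), 'joint_vel': array([ 0.00554187, -0.05093026, -0.04607709,  0.04476725,  0.0780164 ,
       -0.02699255]), 'joint_torque': array([-1.21436555e-03, -4.31245637e+01, -2.44223785e+01,  7.15371617e-02,
        5.58959472e-02, -1.60667018e-04]), 'tool_pos': array([ 0.16250699, -0.4988038 ,  0.2370352 ]), 'tcp_rot': array([[ 9.50855556e-01,  3.09634675e-01, -2.80893322e-04],
       [ 3.09634734e-01, -9.50854353e-01,  1.52687918e-03],
       [ 2.05686102e-04, -1.53881588e-03, -9.99998795e-01]]), 'contact_force': array([-0.20559114, -1.32208701, -0.31238098]), 'torque': array([ 0.02037153, -0.00483153,  0.02648024]), 'opening': 0.09150159508892307}
scene {'fovy': 42.248977809789785, 'cx': 314.8640012849571, 'cy': 196.21805725843913, 'world_from_camera': array([[-8.14110901e-01, -3.47256209e-01,  4.65442334e-01,
        -2.07217116e-01],
       [-5.80709388e-01,  4.87129347e-01, -6.52289511e-01,
         1.05911702e+00],
       [-2.19037524e-04, -8.01322734e-01, -5.98232252e-01,
         9.94824192e-01],
       [ 0.00000000e+00,  0.00000000e+00,  0.00000000e+00,
         1.00000000e+00]])}
top {'fovy': 45.533207570551816, 'cx': 313.9285927443282, 'cy': 200.29592398158331, 'world_from_camera': array([[ 0.00758533, -0.98565589,  0.16859694,  0.33558785],
       [-0.99966811, -0.0116255 , -0.02298932,  0.06138375],
       [ 0.02461958, -0.16836661, -0.98541695,  1.19693191],
       [ 0.        ,  0.        ,  0.        ,  1.        ]])}
wrist {'fovy': 70.32718166159847, 'cx': 322.1123704719941, 'cy': 192.2549247333185, 'world_from_camera': array([[ 0.31038772, -0.91206526, -0.26794854,  0.23355677],
       [-0.95060857, -0.29829888, -0.085797  , -0.47548583],
       [-0.00167629,  0.28134451, -0.95960536,  0.38367692],
       [ 0.        ,  0.        ,  0.        ,  1.        ]])}
```

View pics/top0.png

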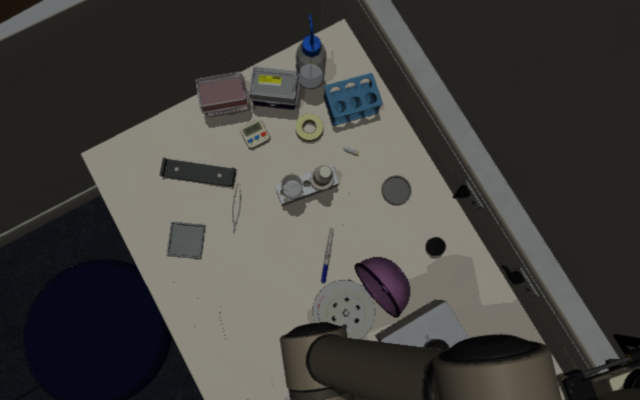

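View pics/scene0.png

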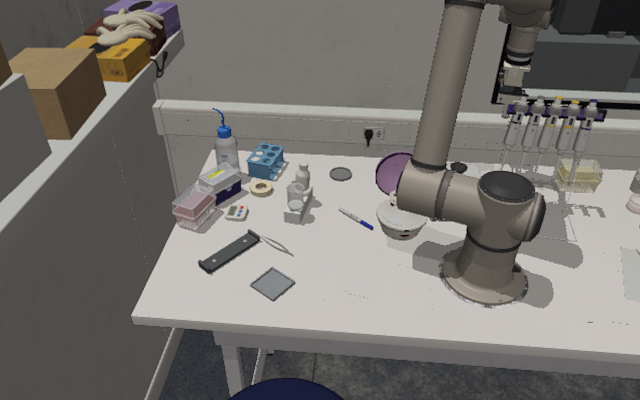

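View pics/wrist0.png

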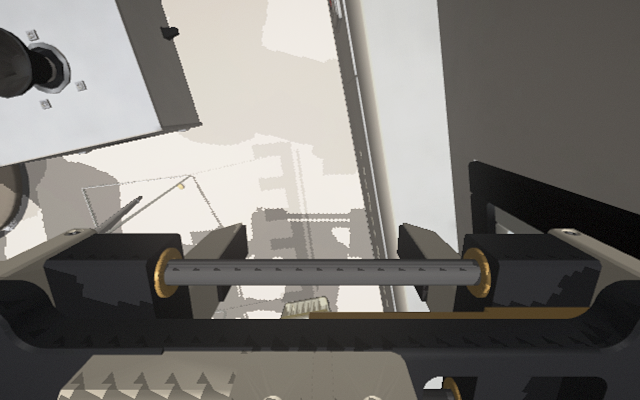

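```bash
cat > h.py <<'E'
from rig import readout, optics, workorder, arm
import numpy as np, cv2
def cast(info,u,v,z):
    f=200/np.tan(np.radians(info["fovy"]/2)); T=np.array(info["world_from_camera"])
    d=T[:3,:3]@np.array([(u-info["cx"])/f,(v-info["cy"])/f,1.0]); o=T[:3,3]
    return (o+d*(z-o[2])/d[2])
def proj(info,p):
    f=200/np.tan(np.radians(info["fovy"]/2)); T=np.array(info["world_from_camera"])
    c=T[:3,:3].T@(np.array(p)-T[:3,3]); return np.array([info["cx"]+f*c[0]/c[2],info["cy"]+f*c[1]/c[2]])
def crop(img,x0,y0,x1,y1,s,name,bright=1.0):
    c=np.clip(img[y0:y1,x0:x1].astype(float)*bright,0,255).astype(np.uint8)
    cv2.imwrite(f"pics/{name}.png",cv2.resize(c,None,fx=s,fy=s,interpolation=cv2.INTER_CUBIC)[:,:,::-1])
E
python3 - <<'E'
from h import *
im=cv2.imread("pics/top0.png")[:,:,::-1]; i=optics.camera_info("top")
crop(im,150,130,350,270,4,"topA",1.3)
crop(im,260,140,460,280,4,"topB",1.3)
for n,p,z in (("bottlecap",(323,171),.145),("beaker",(291,181),.107),("sq",(186,240),.009),("round",(396,190),.009),("stage",(435,245),.024),("cradle",(198,173),.022)):
    print(n,cast(i,*p,z).round(4))
E
```

```text
bottlecap [0.5831 0.0168 0.145 ]
beaker [0.5671 0.0898 0.107 ]
sq [0.4353 0.35   0.009 ]
round [ 0.5679 -0.1755  0.009 ]
stage [ 0.4276 -0.2664  0.024 ]
cradle [0.6027 0.3257 0.022 ]
```

View pics/topA.png

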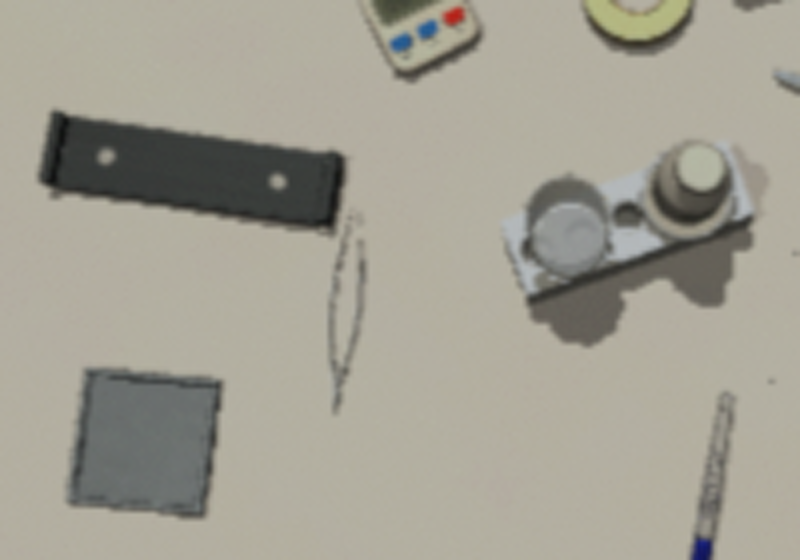

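View pics/topB.png

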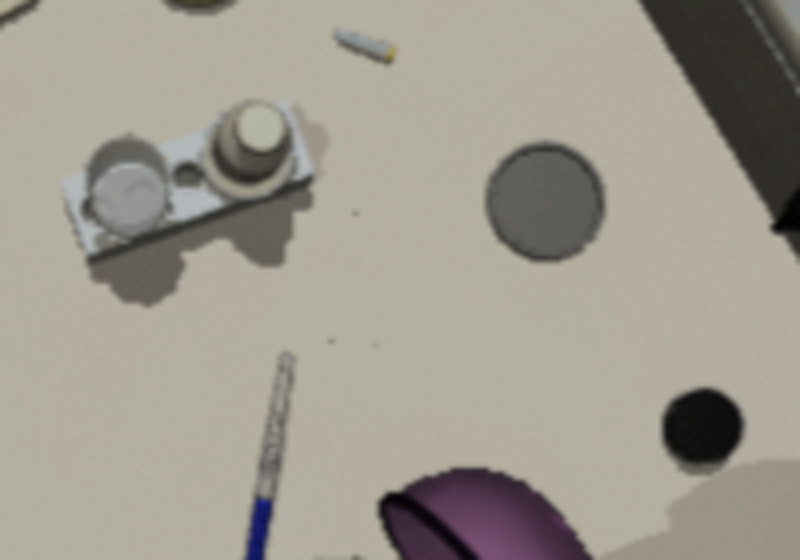

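Run:
```python
from h import *
im=cv2.imread("pics/top0.png")[:,:,::-1]; i=optics.camera_info("top")
g=cv2.cvtColor(im,cv2.COLOR_RGB2GRAY)
hsv=cv2.cvtColor(im,cv2.COLOR_RGB2HSV)
print(im[180,400],im[240,186],im[172,198],im[245,435],im[200,250])
bg=np.median(im[195:215,255:270].reshape(-1,3),0)
d=np.abs(im.astype(int)-bg).sum(2)
m0=(d>70).astype(np.uint8)
for n,(x0,y0,x1,y1),zt in (("cradle",(155,150,239,190),.022),("sq",(160,215,212,265),.009),("round",(375,170,418,210),.009),("stage",(420,232,450,258),.024)):
    m=np.zeros_like(m0); m[y0:y1,x0:x1]=m0[y0:y1,x0:x1]
    if n=="cradle": m[:,234:][185:]=0
    if n=="stage": m=((g<40)*m).astype(np.uint8)
    nn,l,s,c=cv2.connectedComponentsWithStats(m); k=1+np.argmax(s[1:,4])
    cn=max(cv2.findContours((l==k).astype(np.uint8),0,1)[0],key=cv2.contourArea)
    r=cv2.minAreaRect(cn)
    P=[cast(i,*q,zt) for q in cv2.boxPoints(r)]
    e=[P[1]-P[0],P[2]-P[1]]
    print(n,c[k],s[k,4],r,"ctr",np.mean(P,0).round(4),cast(i,*c[k],zt).round(4),[(np.linalg.norm(a).round(4),np.degrees(np.arctan2(a[1],a[0])).round(1)) for a in e])
# block
q=np.array([(62,182),(290,102),(313,178),(90,258)])/4+np.array([260,140])-.375
P=[cast(i,*a,.04) for a in q]
print(np.round(P,4),np.mean(P,0))
for a,b in((0,1),(1,2),(2,3),(3,0)):
    e=P[b]-P[a];print(np.linalg.norm(e),np.degrees(np.arctan2(e[1],e[0])))
```

```text
[73 73 69] [83 86 85] [45 47 45] [13 13 13] [138 135 123]
cradle [197.92741413 172.88658458] 1543 ((197.7232208251953, 172.95989990234375), (76.6341552734375, 21.91596221923828), 8.246320724487305) ctr [0.6029 0.3264 0.022 ] [0.603  0.3259 0.022 ] [(np.float64(0.0561), np.float64(-4.5)), (np.float64(0.1932), np.float64(-97.7))]
sq [186.00717703 240.18102073] 1254 ((185.87806701660156, 240.09754943847656), (36.00067901611328, 35.55895233154297), 6.340191841125488) ctr [0.4353 0.3502 0.009 ] [0.4348 0.3499 0.009 ] [(np.float64(0.0878), np.float64(-2.9)), (np.float64(0.0896), np.float64(-95.8))]
round [395.84075574 190.10796221] 741 ((396.00006103515625, 190.00001525878906), (29.698484420776367, 29.698484420776367), 45.0) ctr [ 0.5681 -0.1755  0.009 ] [ 0.5677 -0.175   0.009 ] [(np.float64(0.0782), np.float64(-44.6)), (np.float64(0.0756), np.float64(-135.9))]
stage [435.14963504 246.45620438] 274 ((435.0, 246.5), (17.0, 18.0), 90.0) ctr [ 0.424  -0.2663  0.024 ] [ 0.424  -0.2666  0.024 ] [(np.float64(0.0449), np.float64(-89.4)), (np.float64(0.042), np.float64(177.8))]
[[ 0.5704  0.1306  0.04  ]
 [ 0.6232 -0.0104  0.04  ]
 [ 0.5749 -0.0247  0.04  ]
 [ 0.5231  0.1125  0.04  ]] [0.5729045  0.05199225 0.04      ]
0.1505522456326445 -69.49710657042459
0.05032817392326488 -163.44643337609503
0.14665709322824783 110.71072895814366
0.050742467506875014 20.988213132450685
```

Emit:
carry_out([
  [0, [0.0234, -0.0165, -0.02], [0, 0, 0]],
  [0, [0.0234, -0.0165, -0.02], [0, 0, 0]],
  [0, [0.0234, -0.0165, -0.02], [0, 0, 0]],
  [0, [0.0234, -0.0165, 0], [0, 0, 0]],
  [0, [0.0234, -0.0165, 0], [0, 0, 0]],
  [0, [0.0234, -0.0165, 0], [0, 0, 0]],
  [0, [0.0234, -0.0165, 0], [0, 0, 0]],
  [0, [0.0234, -0.0165, 0], [0, 0, 0]],
])

```text
clock: 0.82
tool_pos: [0.3002, -0.3144, 0.2976]
tcp_rot: [[0.951, 0.309, -0.0], [0.309, -0.951, 0.0], [-0.0, -0.0, -1.0]]
contact_force: [-0.4, -0.0, -0.1]
opening: 0.0918
```

Emit:
carry_out([
  [0, [0.0234, -0.0165, 0], [0, 0, 0]],
  [0, [0.0234, -0.0165, 0], [0, 0, 0]],
  [0, [0.0234, -0.0165, 0], [0, 0, 0]],
  [0, [0.0234, -0.0165, 0], [0, 0, 0]],
  [0, [0.0234, -0.0165, 0], [0, 0, 0]],
  [0, [0.0234, -0.0165, 0], [0, 0, 0]],
  [0, [0.0234, -0.0165, 0], [0, 0, 0]],
  [0, [0.0234, -0.0165, 0], [0, 0, 0]],
])

```text
clock: 1.48
tool_pos: [0.4373, -0.1309, 0.2976]
tcp_rot: [[0.951, 0.31, -0.0], [0.31, -0.951, 0.0], [-0.0, -0.0, -1.0]]
contact_force: [-0.0, -0.2, 0.6]
opening: 0.0916
```

Emit:
carry_out([
  [0, [0.0234, -0.0165, 0], [0, 0, 0]],
  [0, [0.0234, -0.0165, 0], [0, 0, 0]],
  [0, [0.0234, -0.0165, 0], [0, 0, 0]],
  [0, [0.0234, -0.0165, 0], [0, 0, 0]],
  [0, [0.0234, -0.0165, 0], [0, 0, 0]],
  [0, [0.0234, -0.0165, 0], [0, 0, 0]],
  [0, [0.0234, -0.0165, 0], [0, 0, 0]],
  [0, [0.0234, -0.0165, 0], [0, 0, 0]],
])

```text
clock: 2.15
tool_pos: [0.5745, 0.0526, 0.2973]
tcp_rot: [[0.951, 0.31, -0.001], [0.31, -0.951, -0.0], [-0.001, -0.0, -1.0]]
contact_force: [0.7, 0.3, -0.5]
opening: 0.0919
```

Emit:
carry_out([
  [0, [0, 0, 0], [0, 0, -0.12]],
  [0, [0, 0, 0], [0, 0, -0.12]],
  [0, [0, 0, 0], [0, 0, -0.12]],
  [0, [0, 0, 0], [0, 0, -0.12]],
  [0, [0, 0, 0], [0, 0, -0.12]],
  [0, [0, 0, 0], [0, 0, -0.12]],
  [0, [0, 0, 0], [0, 0, -0.12]],
])

```text
clock: 2.73
tool_pos: [0.5738, 0.0513, 0.2973]
tcp_rot: [[0.399, 0.917, -0.001], [0.917, -0.399, -0.0], [-0.0, -0.001, -1.0]]
contact_force: [-0.6, 0.4, 0.3]
opening: 0.0918
```

Emit:
carry_out([
  [0, [0, 0, 0], [0, 0, -0.12]],
  [0, [0, 0, 0], [0, 0, -0.12]],
  [0, [0, 0, 0], [0, 0, -0.12]],
  [0, [0, 0, 0], [0, 0, -0.12]],
  [0, [0, 0, 0], [0, 0, -0.12]],
  [0, [0, 0, 0], [0, 0, -0.12]],
  [0, [0, 0, 0], [0, 0, -0.05]],
  [0, [0, 0, 0], [0, 0, 0]],
])

```text
clock: 3.4
tool_pos: [0.5738, 0.0512, 0.2973]
tcp_rot: [[-0.348, 0.937, -0.001], [0.937, 0.348, -0.0], [0.0, -0.001, -1.0]]
contact_force: [0.2, -0.5, -0.4]
opening: 0.092
```

```bash
cat >> h.py <<'E'
def yaw_y(R): return np.degrees(np.arctan2(R[1,1],R[0,1]))
def delta(tx,ty,tz,yaw=None):
    "shift in tool axes from measured pose to target TCP; turn about tool z for tool-y yaw (deg)"
    o=readout.get_obs(); R=o["tcp_rot"]; 
    print("clock",round(o["clock"],2),"tcp",o["tool_pos"].round(4),"yaw",yaw_y(R).round(2),"open",round(o["opening"],4),"F",o["contact_force"].round(1),"tilt",R[:2,2].round(4))
    t=-1.0 if yaw is None else ((yaw-yaw_y(R)+90)%180-90)
    if yaw is not None: print("turn tool z rad",(-np.radians(t)).round(3))
    print("shift",(R.T@(np.array([tx,ty,tz])-o["tool_pos"])).round(4))
E
python3 - <<'E'
from h import *
i=optics.camera_info("wrist")
cv2.imwrite("pics/w1.png",optics.capture("wrist")[:,:,::-1])
delta(.5865,.0154,.2,20.2)
for p in((.5865,.0154,.145),(.5865,.0154,.053),(.559,.0887,.107),(.573,.052,.04)):print(proj(i,p))
E
```

```text
clock 3.45 tcp [0.5738 0.0512 0.2974] yaw 20.21 open 0.0919 F [-0.7  0.1  0.3] tilt [-0.0007 -0.0001]
turn tool z rad 0.0
shift [-0.038  -0.0004  0.0974]
[322.68703381 215.29892882]
[322.6253954  192.29578213]
[322.53639224 141.24317515]
[322.71871462 163.75900941]
```

View pics/w1.png

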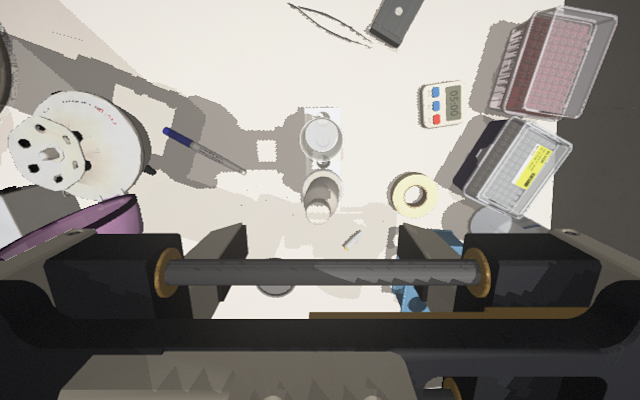

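Run:
```python
from h import *
im=cv2.imread("pics/w1.png")[:,:,::-1]
crop(im,260,90,385,235,4,"w1c",0.8)
```

```text
(no output)
```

View pics/w1c.png

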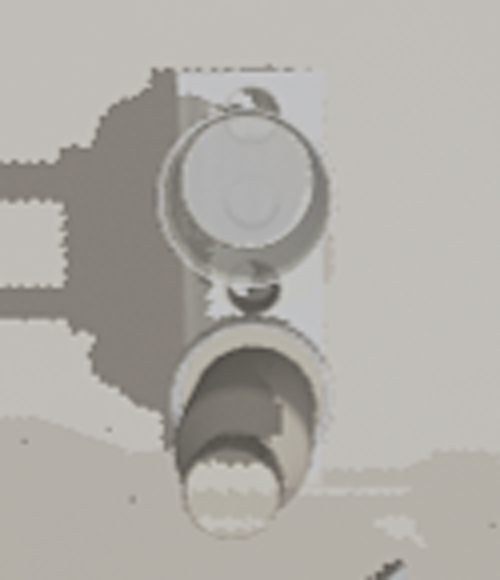

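Run:
```python
from h import *
i=optics.camera_info("wrist")
def c(n,x,y,z): print(n,cast(i,x/4+260-.375,y/4+90-.375,z).round(4))
c("cap",231,490,.145); c("rim",244,194,.107)
for n,x,y in(("capL",181,490),("capR",281,490),("capB",231,538)):c(n,x,y,.145)
for n,x,y in(("rimL",158,194),("rimR",330,194)):c(n,x,y,.107)
for n,x,y in(("dL",170,402),("dR",330,402)):c(n,x,y,.053)
c("dTop",250,318,.053);c("shoulderL",176,430,.13);c("shoulderR",316,400,.13)
for n,x,y in(("bTL",178,72),("bTR",322,72)):c(n,x,y,.04)
for n,x,y in(("bRm",325,300),):c(n,x,y,.04)
for n,x,y in(("hole2",254,290),):c(n,x,y,.04)
print(cast(i,322,163,.04))
```

```text
cap [0.5795 0.0168 0.145 ]
rim [0.5558 0.0914 0.107 ]
capL [0.5664 0.012  0.145 ]
capR [0.5927 0.0217 0.145 ]
capB [0.5845 0.0032 0.145 ]
rimL [0.5322 0.0826 0.107 ]
rimR [0.5794 0.1001 0.107 ]
dL [0.5578 0.0082 0.053 ]
dR [0.6115 0.0281 0.053 ]
dTop [0.5741 0.0468 0.053 ]
shoulderL [0.56   0.0234 0.13  ]
shoulderR [0.5947 0.0458 0.13  ]
bTL [0.5224 0.1159 0.04  ]
bTR [0.5685 0.1329 0.04  ]
bRm [0.5981 0.0599 0.04  ]
hole2 [0.5728 0.0544 0.04  ]
[0.57171433 0.05267316 0.04      ]
```

Emit:
carry_out([
  [0, [-0.0175, -0.0026, 0], [0, 0, 0]],
  [0, [-0.0175, -0.0026, 0], [0, 0, 0]],
  [0, [0, 0, 0.035], [0, 0, 0]],
  [0, [0, 0, 0.035], [0, 0, 0]],
  [0, [0, 0, 0.035], [0, 0, 0]],
  [0, [0, 0, 0.035], [0, 0, 0]],
  [0, [0, 0, 0.03], [0, 0, 0]],
  [0, [0, 0, 0.02], [0, 0, 0]],
])

```text
clock: 4.12
tool_pos: [0.5796, 0.0167, 0.1043]
tcp_rot: [[-0.344, 0.939, -0.004], [0.939, 0.344, 0.0], [0.002, -0.004, -1.0]]
contact_force: [-0.3, -0.3, 0.1]
opening: 0.0917
```

Emit:
carry_out([
  [0, [0, 0, 0.007], [0, 0, 0]],
  [0, [0, 0, 0], [0, 0, 0]],
])

```text
clock: 4.28
tool_pos: [0.5802, 0.0166, 0.0989]
tcp_rot: [[-0.345, 0.938, -0.004], [0.938, 0.345, 0.0], [0.002, -0.004, -1.0]]
contact_force: [0.4, -0.6, 0.3]
opening: 0.0917
```

Run:
```python
from h import *
i=optics.camera_info("wrist")
cv2.imwrite("pics/w2.png",optics.capture("wrist")[:,:,::-1])
delta(.581,.0168,.1,20.2)
print(proj(i,(.58,.0168,.145)))
```

```text
clock 4.33 tcp [0.5813 0.0166 0.1007] yaw 20.22 open 0.0916 F [-0.3  0.6  0.2] tilt [-0.0007 -0.    ]
turn tool z rad 0.0
shift [ 0.0003 -0.0002  0.0007]
[324.10103941 300.42148694]
```

View pics/w2.png

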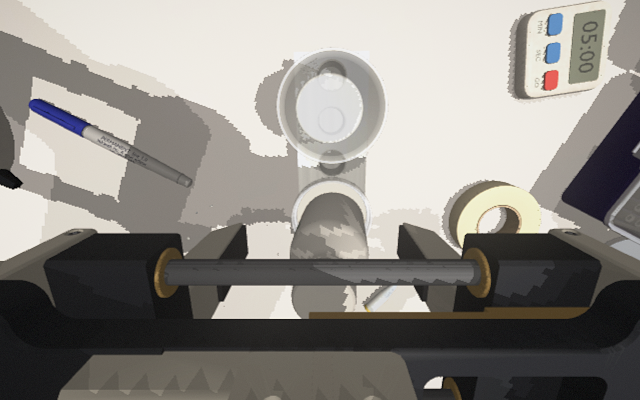

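Emit:
carry_out([
  [1, [0, 0, 0], [0, 0, 0]],
  [1, [0, 0, 0], [0, 0, 0]],
  [1, [0, 0, 0], [0, 0, 0]],
  [1, [0, 0, 0], [0, 0, 0]],
  [1, [0, 0, 0], [0, 0, 0]],
  [1, [0, 0, 0], [0, 0, 0]],
  [1, [0, 0, 0], [0, 0, 0]],
  [1, [0, 0, 0], [0, 0, 0]],
])

```text
clock: 5.0
tool_pos: [0.5817, 0.0166, 0.101]
tcp_rot: [[-0.347, 0.938, 0.001], [0.938, 0.347, -0.0], [-0.001, 0.001, -1.0]]
contact_force: [1.1, 0.3, -0.2]
opening: 0.0431
```

Emit:
carry_out([
  [1, [0, 0, -0.01], [0, 0, 0]],
  [1, [0, 0, -0.015], [0, 0, 0]],
  [1, [0, 0, -0.02], [0, 0, 0]],
  [1, [0, 0, -0.02], [0, 0, 0]],
  [1, [0, 0, -0.02], [0, 0, 0]],
  [1, [0, 0, -0.015], [0, 0, 0]],
  [1, [0, 0, 0], [0, 0, 0]],
])

```text
clock: 5.58
tool_pos: [0.5826, 0.0164, 0.2045]
tcp_rot: [[-0.347, 0.938, 0.006], [0.938, 0.347, -0.001], [-0.003, 0.005, -1.0]]
contact_force: [1.7, 0.7, -1.6]
opening: 0.0427
```

Run:
```python
from h import *
cv2.imwrite("pics/s3.png",optics.capture("scene")[80:280,200:440,::-1].repeat(3,0).repeat(3,1))
cv2.imwrite("pics/w3.png",optics.capture("wrist")[:,:,::-1])
delta(.568,-.1752,.2,20.2)
```

```text
clock 5.68 tcp [0.581  0.0166 0.2008] yaw 20.28 open 0.0428 F [-1.   0.2 -2.2] tilt [ 0.0003 -0.0002]
turn tool z rad 0.001
shift [-0.1754 -0.0787  0.0009]
```

View pics/s3.png

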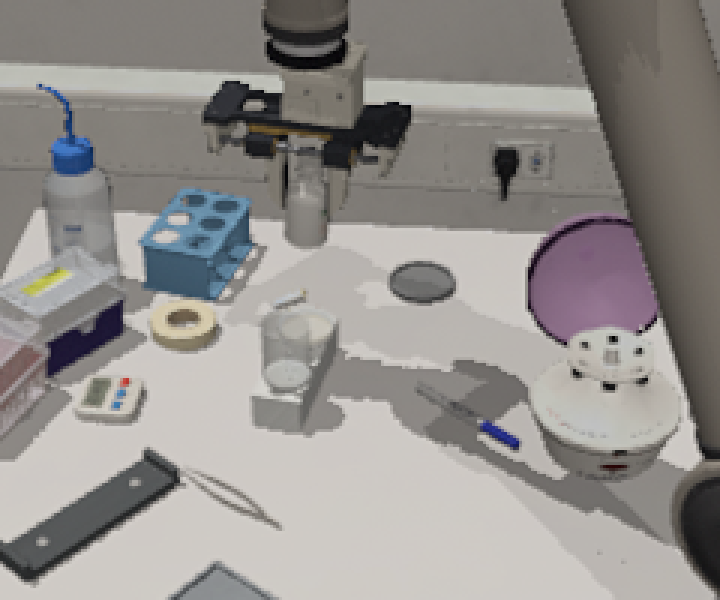

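View pics/w3.png

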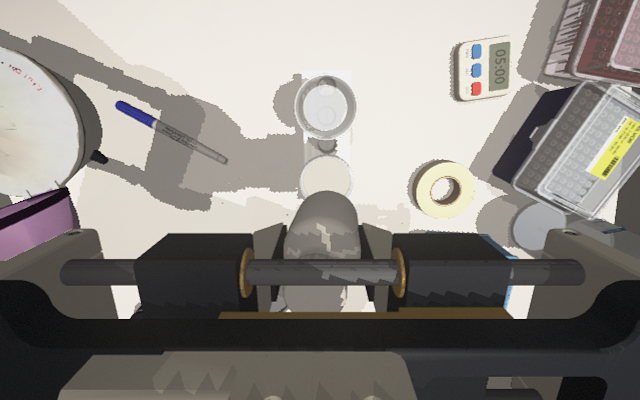

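Emit:
carry_out([
  [1, [-0.01, -0.0045, 0], [0, 0, 0]],
  [1, [-0.02, -0.009, 0], [0, 0, 0]],
  [1, [-0.03, -0.0135, 0], [0, 0, 0]],
  [1, [-0.03, -0.0135, 0], [0, 0, 0]],
  [1, [-0.03, -0.0135, 0], [0, 0, 0]],
  [1, [-0.025, -0.0112, 0], [0, 0, 0]],
  [1, [-0.02, -0.009, 0], [0, 0, 0]],
  [1, [-0.01, -0.0045, 0], [0, 0, 0]],
])

```text
clock: 6.35
tool_pos: [0.5668, -0.1782, 0.199]
tcp_rot: [[-0.344, 0.939, -0.003], [0.939, 0.344, 0.0], [0.001, -0.003, -1.0]]
contact_force: [0.3, -0.3, -0.9]
opening: 0.0423
```

Emit:
carry_out([
  [1, [0, 0, 0], [0, 0, 0]],
  [1, [0, 0, 0], [0, 0, 0]],
])

```text
clock: 6.52
tool_pos: [0.5675, -0.1747, 0.1998]
tcp_rot: [[-0.346, 0.938, -0.002], [0.938, 0.346, 0.001], [0.002, -0.001, -1.0]]
contact_force: [0.3, 0.5, -1.4]
opening: 0.0427
```

Run:
```python
from h import *
im=optics.capture("top"); crop(im,340,130,480,260,5,"t4",1.3)
im=optics.capture("scene"); crop(im,280,80,400,220,4,"s4",1.)
i=optics.camera_info("wrist")
cv2.imwrite("pics/w4.png",optics.capture("wrist")[:,:,::-1])
delta(.568,-.1752,.06,20.2)
```

```text
clock 6.67 tcp [ 0.5681 -0.1734  0.2005] yaw 20.37 open 0.0428 F [-0.1 -0.4 -1.4] tilt [-0.0005  0.0006]
turn tool z rad 0.003
shift [-0.0018 -0.0007  0.1405]
```

View pics/t4.png

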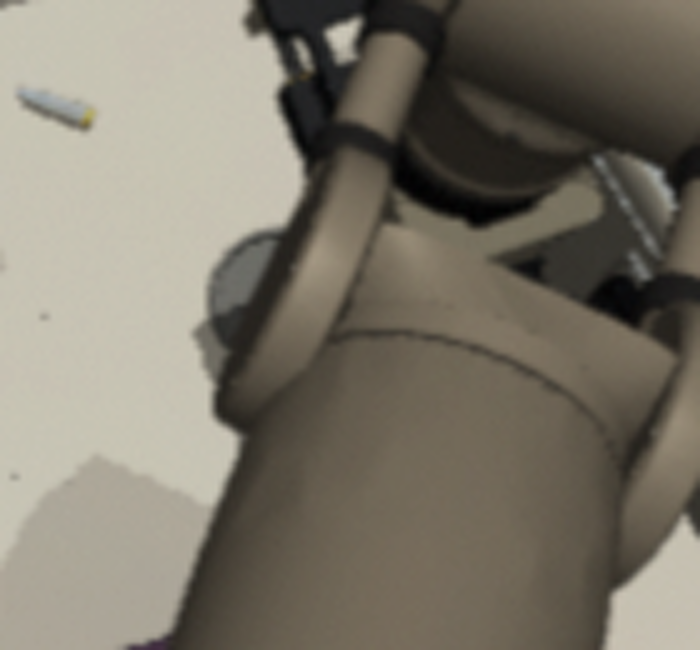

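View pics/s4.png

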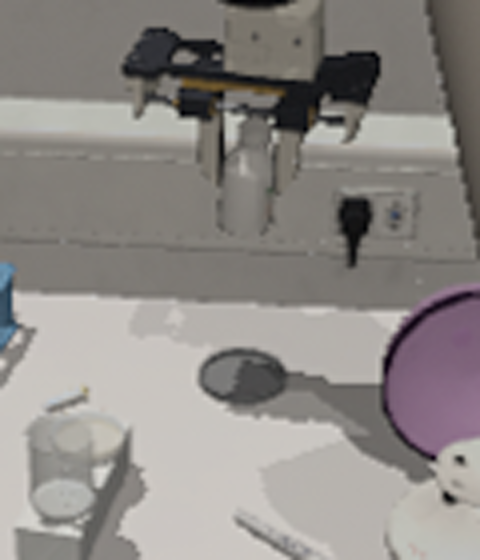

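View pics/w4.png

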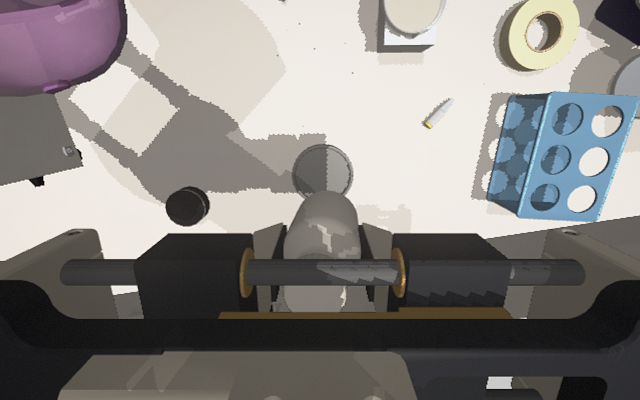

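Run:
```python
from h import *
i=optics.camera_info("wrist")
for p in((292,172),(354,172),(323,144)):print(cast(i,*p,.009).round(4))
# centre via top edge: go 38mm along -tool x from top edge
x=readout.get_obs()["tcp_rot"][:,0]; print(cast(i,323,144,.009)-.038*x)
```

```text
[ 0.5315 -0.1835  0.009 ]
[ 0.6021 -0.1572  0.009 ]
[ 0.555  -0.1387  0.009 ]
[ 0.56826388 -0.17434312  0.00897219]
```

Emit:
carry_out([
  [1, [-0.001, 0, 0.015], [0, 0, 0]],
  [1, [0, 0, 0.03], [0, 0, 0]],
  [1, [0, 0, 0.03], [0, 0, 0]],
  [1, [0, 0, 0.03], [0, 0, 0]],
  [1, [0, 0, 0.02], [0, 0, 0]],
  [1, [0, 0, 0.013], [0, 0, 0]],
  [1, [0, 0, 0.006], [0, 0, 0]],
  [1, [0, 0, 0.002], [0, 0, 0]],
])

```text
clock: 7.33
tool_pos: [0.5681, -0.1745, 0.0538]
tcp_rot: [[-0.348, 0.937, -0.002], [0.937, 0.348, 0.001], [0.001, -0.001, -1.0]]
contact_force: [0.9, 0.1, -2.2]
opening: 0.0427
```

Emit:
carry_out([
  [1, [0, 0, 0.001], [0, 0, 0]],
  [1, [0, 0, 0.001], [0, 0, 0]],
  [1, [0, 0, 0], [0, 0, 0]],
  [1, [0, 0, 0], [0, 0, 0]],
])

```text
clock: 7.67
tool_pos: [0.5689, -0.176, 0.0537]
tcp_rot: [[-0.347, 0.938, 0.002], [0.938, 0.347, -0.001], [-0.001, 0.001, -1.0]]
contact_force: [-0.0, -0.6, -1.8]
opening: 0.043
```

Run:
```python
from h import *
im=optics.capture("scene"); crop(im,280,80,400,220,4,"s5",1.)
delta(.568,-.1745,.0518,20.2)
```

```text
clock 7.72 tcp [ 0.5688 -0.176   0.0536] yaw 20.28 open 0.0426 F [ 0.2 -0.5 -1.5] tilt [ 0.0014 -0.0007]
turn tool z rad 0.001
shift [ 0.0017 -0.0003  0.0018]
```

View pics/s5.png

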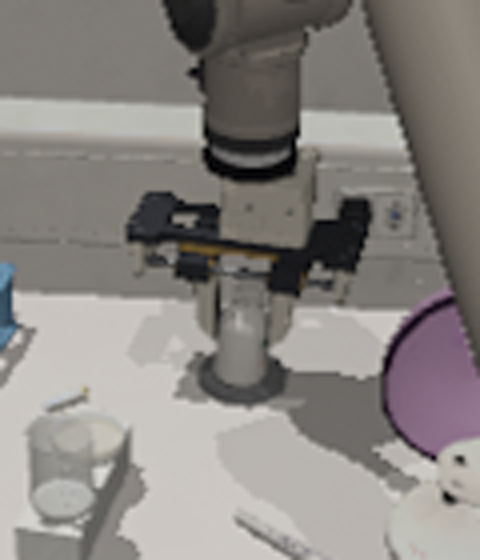

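Emit:
carry_out([
  [1, [0.001, 0, 0.001], [0, 0, 0]],
  [1, [0, 0, 0.001], [0, 0, 0]],
  [1, [0, 0, 0], [0, 0, 0]],
  [1, [0, 0, 0], [0, 0, 0]],
])

```text
clock: 8.05
tool_pos: [0.5685, -0.1751, 0.0517]
tcp_rot: [[-0.347, 0.938, 0.001], [0.938, 0.347, -0.001], [-0.001, 0.001, -1.0]]
contact_force: [-1.0, -0.2, 5.6]
opening: 0.0426
```

Emit:
carry_out([
  [1, [0, 0, 0.001], [0, 0, 0]],
  [1, [0, 0, 0], [0, 0, 0]],
  [1, [0, 0, 0], [0, 0, 0]],
])

```text
clock: 8.3
tool_pos: [0.5685, -0.1753, 0.0516]
tcp_rot: [[-0.347, 0.938, 0.002], [0.938, 0.347, -0.001], [-0.002, 0.001, -1.0]]
contact_force: [-3.7, 0.9, 11.9]
opening: 0.043
```

Contact at 5.6–12 N, so the bottle is on the floor. I back off 1 mm, release, and go up.

Emit:
carry_out([
  [1, [0, 0, -0.001], [0, 0, 0]],
  [0.3, [0, 0, 0], [0, 0, 0]],
  [0, [0, 0, 0], [0, 0, 0]],
  [0, [0, 0, 0], [0, 0, 0]],
  [0, [0, 0, 0], [0, 0, 0]],
  [0, [0, 0, 0], [0, 0, 0]],
  [0, [0, 0, 0], [0, 0, 0]],
  [0, [0, 0, 0], [0, 0, 0]],
])

```text
clock: 8.97
tool_pos: [0.568, -0.1748, 0.0506]
tcp_rot: [[-0.347, 0.938, -0.0], [0.938, 0.347, 0.0], [0.0, -0.0, -1.0]]
contact_force: [0.3, 0.7, 0.1]
opening: 0.0848
```

Emit:
carry_out([
  [0, [0, 0, -0.01], [0, 0, 0]],
  [0, [0, 0, -0.025], [0, 0, 0]],
  [0, [0, 0, -0.03], [0, 0, 0]],
  [0, [0, 0, -0.03], [0, 0, 0]],
  [0, [0, 0, -0.03], [0, 0, 0]],
  [0, [0, 0, -0.03], [0, 0, 0]],
  [0, [0, 0, -0.025], [0, 0, 0]],
  [0, [0, 0, 0], [0, 0, 0]],
])

```text
clock: 9.63
tool_pos: [0.5702, -0.1757, 0.2377]
tcp_rot: [[-0.347, 0.938, 0.01], [0.938, 0.347, -0.005], [-0.008, 0.008, -1.0]]
contact_force: [1.0, -0.0, -0.3]
opening: 0.0916
```

Run:
```python
from h import *
i=optics.camera_info("wrist")
cv2.imwrite("pics/w6.png",optics.capture("wrist")[:,:,::-1])
print(proj(i,(.568,-.1745,.096)))
delta(.557,.0905,.230,20.2)
```

```text
[320.58301915 182.20167118]
clock 9.68 tcp [ 0.5693 -0.1754  0.2347] yaw 20.29 open 0.092 F [ 0.8  0.6 -1. ] tilt [ 0.0066 -0.0031]
turn tool z rad 0.002
shift [0.2537 0.0806 0.0038]
```

View pics/w6.png

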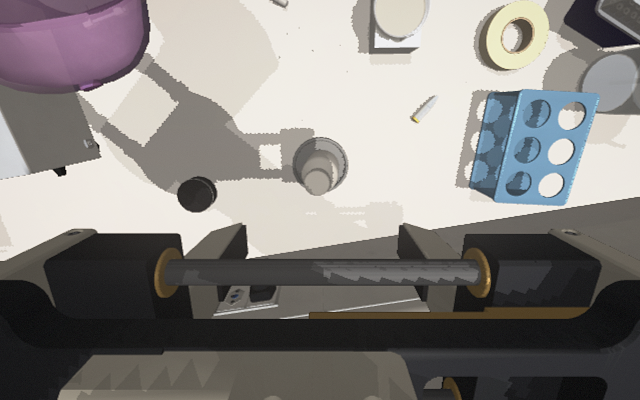

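Emit:
carry_out([
  [0, [0.03, 0.0095, 0], [0, 0, 0]],
  [0, [0.035, 0.011, 0], [0, 0, 0]],
  [0, [0.035, 0.011, 0], [0, 0, 0]],
  [0, [0.035, 0.011, 0], [0, 0, 0]],
  [0, [0.035, 0.011, 0], [0, 0, 0]],
  [0, [0.035, 0.011, 0], [0, 0, 0]],
  [0, [0.0287, 0.01, 0], [0, 0, 0]],
  [0, [0.02, 0.006, 0], [0, 0, 0]],
])

```text
clock: 10.35
tool_pos: [0.5545, 0.0939, 0.2298]
tcp_rot: [[-0.348, 0.937, -0.002], [0.937, 0.348, 0.001], [0.001, -0.002, -1.0]]
contact_force: [0.8, 1.0, -0.2]
opening: 0.0921
```

Emit:
carry_out([
  [0, [0, 0, 0], [0, 0, 0]],
  [0, [0, 0, 0], [0, 0, 0]],
])

```text
clock: 10.52
tool_pos: [0.555, 0.0919, 0.2299]
tcp_rot: [[-0.349, 0.937, -0.002], [0.937, 0.349, -0.0], [0.0, -0.002, -1.0]]
contact_force: [0.0, 0.0, -0.4]
opening: 0.0916
```

Run:
```python
from h import *
delta(.557,.0905,.077,20.2)
i=optics.camera_info("wrist")
cv2.imwrite("pics/w7.png",optics.capture("wrist")[:,:,::-1])
print(proj(i,(.557,.0905,.107)),proj(i,(.557,.0905,.04)),proj(i,(.5865,.0154,.053)))
```

```text
clock 10.52 tcp [0.555  0.0919 0.2299] yaw 20.43 open 0.0916 F [ 0.   0.  -0.4] tilt [-0.0017 -0.0005]
turn tool z rad 0.004
shift [-0.002   0.0017  0.1529]
[324.93823592 191.88267335] [324.52042212 176.46471347] [325.52856762 241.73974056]
```

View pics/w7.png

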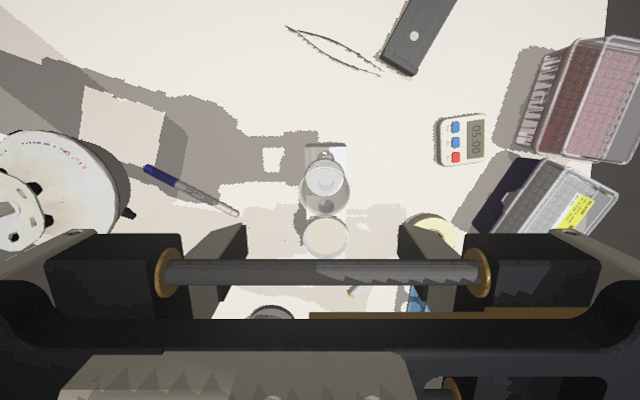

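Emit:
carry_out([
  [0, [-0.001, 0.0017, 0.025], [0, 0, 0]],
  [0, [0, 0, 0.03], [0, 0, 0]],
  [0, [0, 0, 0.03], [0, 0, 0]],
  [0, [0, 0, 0.03], [0, 0, 0]],
  [0, [0, 0, 0.025], [0, 0, 0]],
  [0, [0, 0, 0.013], [0, 0, 0]],
  [0, [0, 0, 0], [0, 0, 0]],
])

```text
clock: 11.15
tool_pos: [0.5554, 0.0889, 0.0741]
tcp_rot: [[-0.345, 0.939, -0.007], [0.939, 0.345, -0.001], [0.002, -0.007, -1.0]]
contact_force: [-0.0, -0.6, 0.9]
opening: 0.0916
```

Emit:
carry_out([
  [1, [0, 0, 0], [0, 0, 0]],
  [1, [0, 0, 0], [0, 0, 0]],
  [1, [0, 0, 0], [0, 0, 0]],
  [1, [0, 0, 0], [0, 0, 0]],
  [1, [0, 0, 0], [0, 0, 0]],
  [1, [0, 0, 0], [0, 0, 0]],
  [1, [0, 0, 0], [0, 0, 0]],
  [1, [0, 0, 0], [0, 0, 0]],
])

```text
clock: 11.82
tool_pos: [0.5578, 0.0907, 0.0782]
tcp_rot: [[-0.347, 0.938, 0.001], [0.938, 0.347, -0.0], [-0.0, 0.001, -1.0]]
contact_force: [-0.5, 0.1, 3.8]
opening: 0.0511
```

Run:
```python
from h import *
delta(.557,.0905,.077,20.2)
```

```text
clock 11.82 tcp [0.5578 0.0907 0.0782] yaw 20.29 open 0.0511 F [-0.5  0.1  3.8] tilt [ 0.0009 -0.0001]
turn tool z rad 0.002
shift [ 0.0001 -0.0009  0.0012]
```

Emit:
carry_out([
  [1, [0, 0, -0.01], [0, 0, 0]],
  [1, [0, 0, -0.015], [0, 0, 0]],
  [1, [0, 0, -0.02], [0, 0, 0]],
  [1, [0, 0, -0.02], [0, 0, 0]],
  [1, [0, 0, -0.02], [0, 0, 0]],
  [1, [0, 0, -0.015], [0, 0, 0]],
  [1, [0, 0, 0], [0, 0, 0]],
])

```text
clock: 12.4
tool_pos: [0.5592, 0.0908, 0.1815]
tcp_rot: [[-0.347, 0.938, 0.006], [0.938, 0.347, 0.0], [-0.002, 0.006, -1.0]]
contact_force: [1.3, 0.1, -1.2]
opening: 0.0506
```

Run:
```python
from h import *
im=optics.capture("scene"); crop(im,230,100,370,310,3,"s8",1.)
delta(.435,.350,.17,-3.5)
```

```text
clock 12.45 tcp [0.5584 0.0907 0.1795] yaw 20.29 open 0.0511 F [ 0.2  0.  -1.3] tilt [0.0037 0.    ]
turn tool z rad 0.415
shift [ 0.286  -0.0258  0.009 ]
```

View pics/s8.png

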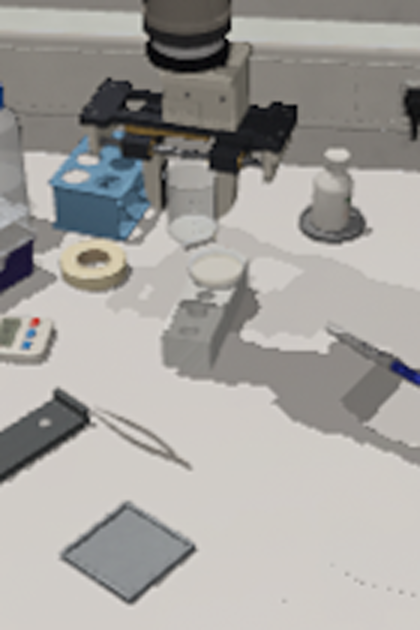

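Emit:
carry_out([
  [1, [0.015, -0.0015, 0], [0, 0, 0]],
  [1, [0.03, -0.003, 0], [0, 0, 0]],
  [1, [0.04, -0.0035, 0], [0, 0, 0]],
  [1, [0.04, -0.0035, 0], [0, 0, 0]],
  [1, [0.04, -0.0035, 0], [0, 0, 0]],
  [1, [0.04, -0.0035, 0], [0, 0, 0]],
  [1, [0.035, -0.003, 0], [0, 0, 0]],
  [1, [0.025, -0.002, 0], [0, 0, 0]],
])

```text
clock: 13.12
tool_pos: [0.4404, 0.3338, 0.1761]
tcp_rot: [[-0.349, 0.937, -0.003], [0.937, 0.349, -0.001], [0.0, -0.003, -1.0]]
contact_force: [0.7, 0.1, -1.2]
opening: 0.051
```

Emit:
carry_out([
  [1, [0.015, -0.0015, 0], [0, 0, 0]],
  [1, [0.006, -0.0008, 0], [0, 0, 0]],
  [1, [0, 0, 0], [0, 0, 0]],
  [1, [0, 0, 0], [0, 0, 0]],
])

```text
clock: 13.45
tool_pos: [0.4338, 0.3495, 0.1768]
tcp_rot: [[-0.347, 0.938, -0.001], [0.938, 0.347, -0.001], [-0.001, -0.002, -1.0]]
contact_force: [-0.2, -0.3, -1.7]
opening: 0.0513
```

Run:
```python
from h import *
delta(.435,.350,.042,20.2)
i=optics.camera_info("wrist")
cv2.imwrite("pics/w9.png",optics.capture("wrist")[:,:,::-1])
im=optics.capture("top"); crop(im,140,130,340,280,4,"t9",1.3)
print(proj(i,(.435,.35,.009)))
```

```text
clock 13.45 tcp [0.4338 0.3495 0.1768] yaw 20.31 open 0.0513 F [-0.2 -0.3 -1.7] tilt [-0.0013 -0.0013]
turn tool z rad 0.002
shift [1.000e-04 1.500e-03 1.348e-01]
[324.51878612 179.00778119]
```

View pics/w9.png

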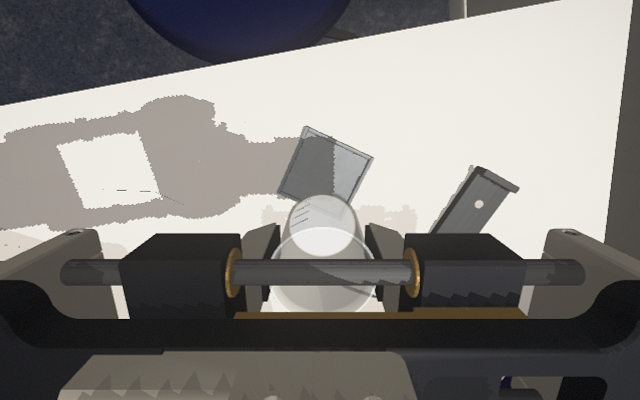

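View pics/t9.png

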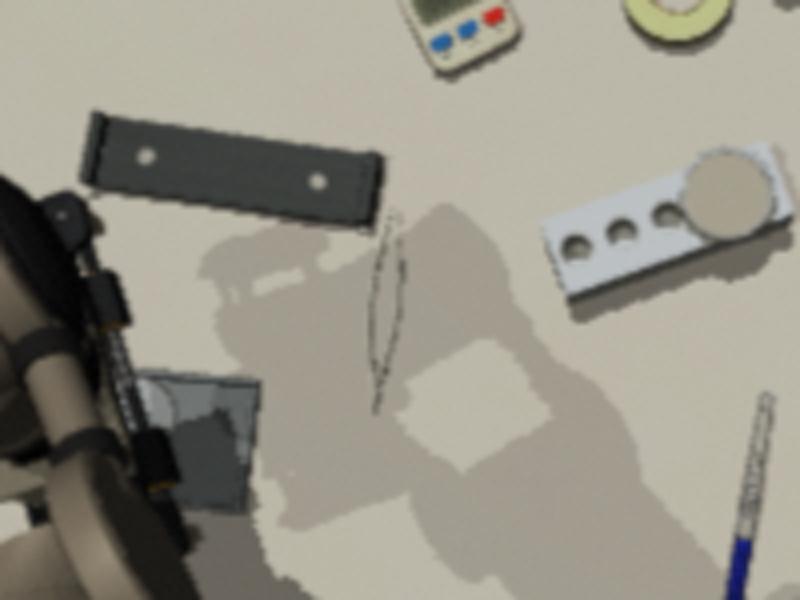

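Run:
```python
from h import *
i=optics.camera_info("wrist")
im=cv2.imread("pics/w9.png")[:,:,::-1]; crop(im,260,110,400,240,5,"w9c",1.)
for p in((305,126),(373,158),(277,190),(325,174)):print(cast(i,*p,.009).round(4))
```

```text
[0.3956 0.3973 0.009 ]
[0.4783 0.3907 0.009 ]
[0.3891 0.3182 0.009 ]
[0.4344 0.3551 0.009 ]
```

View pics/w9c.png

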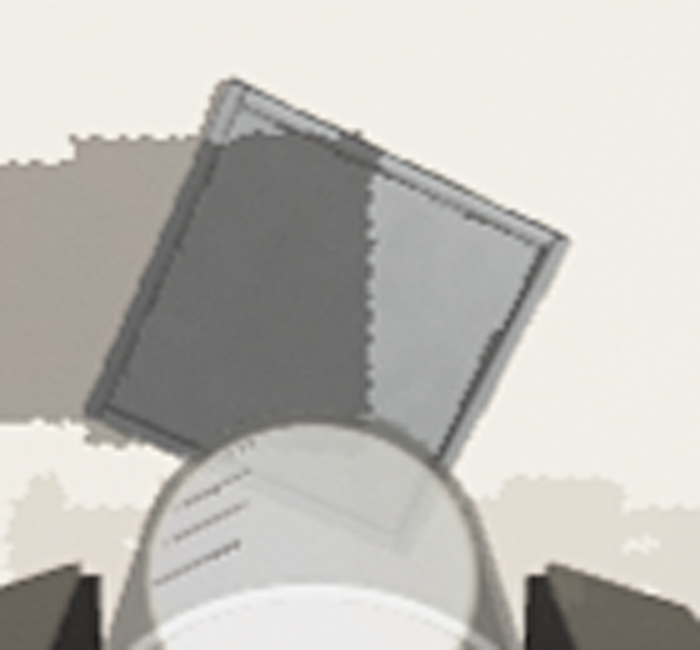

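Emit:
carry_out([
  [1, [0.002, 0.002, 0.015], [0, 0, 0]],
  [1, [0, 0, 0.025], [0, 0, 0]],
  [1, [0, 0, 0.03], [0, 0, 0]],
  [1, [0, 0, 0.03], [0, 0, 0]],
  [1, [0, 0, 0.02], [0, 0, 0]],
  [1, [0, 0, 0.01], [0, 0, 0]],
  [1, [0, 0, 0.001], [0, 0, 0]],
  [1, [0, 0, 0], [0, 0, 0]],
])

```text
clock: 14.22
tool_pos: [0.4361, 0.3521, 0.0469]
tcp_rot: [[-0.346, 0.938, 0.0], [0.938, 0.346, -0.0], [-0.0, 0.0, -1.0]]
contact_force: [-0.4, 0.4, -0.6]
opening: 0.0513
```

Emit:
carry_out([
  [1, [0, 0, 0.001], [0, 0, 0]],
  [1, [0, 0, 0], [0, 0, 0]],
  [1, [0, 0, 0], [0, 0, 0]],
])

```text
clock: 14.47
tool_pos: [0.4361, 0.3529, 0.0469]
tcp_rot: [[-0.347, 0.938, 0.002], [0.938, 0.347, 0.001], [0.0, 0.002, -1.0]]
contact_force: [0.9, -0.3, -0.4]
opening: 0.0511
```

Emit:
carry_out([
  [1, [0, 0, 0.001], [0, 0, 0]],
  [1, [0, 0, 0.001], [0, 0, 0]],
  [1, [0, 0, 0], [0, 0, 0]],
  [1, [0, 0, 0], [0, 0, 0]],
])

```text
clock: 14.8
tool_pos: [0.4354, 0.3526, 0.0437]
tcp_rot: [[-0.347, 0.938, 0.0], [0.938, 0.347, -0.0], [-0.0, -0.0, -1.0]]
contact_force: [0.2, 0.0, -1.0]
opening: 0.0511
```

Emit:
carry_out([
  [1, [0, 0, 0.001], [0, 0, 0]],
  [1, [0, 0, 0], [0, 0, 0]],
  [1, [0, 0, 0], [0, 0, 0]],
])

```text
clock: 15.05
tool_pos: [0.4354, 0.3525, 0.0426]
tcp_rot: [[-0.347, 0.938, -0.0], [0.938, 0.347, -0.0], [-0.0, -0.0, -1.0]]
contact_force: [-0.5, 0.0, -0.9]
opening: 0.0509
```

Emit:
carry_out([
  [1, [0, 0, 0.001], [0, 0, 0]],
  [1, [0, 0, 0], [0, 0, 0]],
  [1, [0, 0, 0], [0, 0, 0]],
])

```text
clock: 15.3
tool_pos: [0.4355, 0.3526, 0.0421]
tcp_rot: [[-0.347, 0.938, 0.0], [0.938, 0.347, 0.0], [0.0, 0.0, -1.0]]
contact_force: [-1.7, -0.6, 4.4]
opening: 0.0511
```

Emit:
carry_out([
  [1, [0, 0, 0.001], [0, 0, 0]],
  [1, [0, 0, 0], [0, 0, 0]],
  [1, [0, 0, 0], [0, 0, 0]],
])

```text
clock: 15.55
tool_pos: [0.4355, 0.3526, 0.0421]
tcp_rot: [[-0.347, 0.938, 0.001], [0.938, 0.347, 0.0], [0.0, 0.001, -1.0]]
contact_force: [-3.5, -2.9, 12.9]
opening: 0.051
```

Seated (12.9 N). Back off 1 mm, release and rise.

Emit:
carry_out([
  [1, [0, 0, -0.001], [0, 0, 0]],
  [0.3, [0, 0, 0], [0, 0, 0]],
  [0, [0, 0, 0], [0, 0, 0]],
  [0, [0, 0, 0], [0, 0, 0]],
  [0, [0, 0, 0], [0, 0, 0]],
  [0, [0, 0, 0], [0, 0, 0]],
  [0, [0, 0, 0], [0, 0, 0]],
  [0, [0, 0, 0], [0, 0, 0]],
])

```text
clock: 16.22
tool_pos: [0.4354, 0.3525, 0.0415]
tcp_rot: [[-0.347, 0.938, -0.0], [0.938, 0.347, -0.0], [-0.0, -0.0, -1.0]]
contact_force: [-0.5, -0.3, -0.2]
opening: 0.0904
```

Emit:
carry_out([
  [0, [0, 0, -0.01], [0, 0, 0]],
  [0, [0, 0, -0.025], [0, 0, 0]],
  [0, [0, 0, -0.03], [0, 0, 0]],
  [0, [0, 0, -0.03], [0, 0, 0]],
  [0, [0, 0, -0.03], [0, 0, 0]],
  [0, [0, 0, -0.03], [0, 0, 0]],
  [0, [0, 0, -0.025], [0, 0, 0]],
  [0, [0, 0, 0], [0, 0, 0]],
])

```text
clock: 16.88
tool_pos: [0.4374, 0.3539, 0.2283]
tcp_rot: [[-0.347, 0.938, 0.009], [0.938, 0.347, 0.006], [0.002, 0.011, -1.0]]
contact_force: [0.4, 0.8, 1.0]
opening: 0.0916
```

Run:
```python
from h import *
delta(.585,.016,.21,20.2)
i=optics.camera_info("wrist")
cv2.imwrite("pics/w10.png",optics.capture("wrist")[:,:,::-1])
```

```text
clock 16.88 tcp [0.4374 0.3539 0.2283] yaw 20.29 open 0.0916 F [0.4 0.8 1. ] tilt [0.0094 0.0056]
turn tool z rad 0.002
shift [-0.3681  0.0211  0.0178]
```

View pics/w10.png

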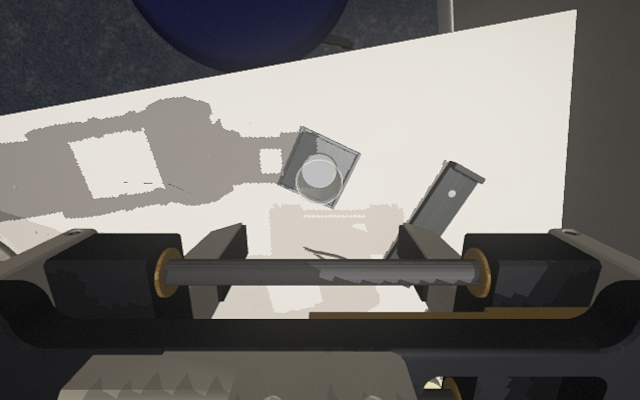

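Emit:
carry_out([
  [0, [-0.03, 0.0017, 0], [0, 0, 0]],
  [0, [-0.041, 0.0024, 0], [0, 0, 0]],
  [0, [-0.041, 0.0024, 0], [0, 0, 0]],
  [0, [-0.041, 0.0024, 0], [0, 0, 0]],
  [0, [-0.041, 0.0024, 0], [0, 0, 0]],
  [0, [-0.041, 0.0024, 0], [0, 0, 0]],
  [0, [-0.041, 0.0024, 0], [0, 0, 0]],
  [0, [-0.041, 0.0024, 0.01], [0, 0, 0]],
])

```text
clock: 17.6
tool_pos: [0.5632, 0.0601, 0.2126]
tcp_rot: [[-0.347, 0.938, 0.002], [0.938, 0.347, -0.0], [-0.001, 0.002, -1.0]]
contact_force: [0.9, 0.5, 0.3]
opening: 0.0918
```

Emit:
carry_out([
  [0, [-0.02, 0.0012, 0.01], [0, 0, 0]],
  [0, [0, 0, 0], [0, 0, 0]],
  [0, [0, 0, 0], [0, 0, 0]],
])

```text
clock: 17.85
tool_pos: [0.5697, 0.0429, 0.2003]
tcp_rot: [[-0.344, 0.939, -0.004], [0.939, 0.344, 0.0], [0.002, -0.003, -1.0]]
contact_force: [-0.7, 0.3, 0.6]
opening: 0.0919
```

Run:
```python
from h import *
delta(.585,.016,.21,20.2)
i=optics.camera_info("wrist")
cv2.imwrite("pics/w11.png",optics.capture("wrist")[:,:,::-1])
im=optics.capture("top"); crop(im,260,140,400,260,5,"t11",1.3)
print(proj(i,(.585,.016,.053)))
```

```text
clock 17.85 tcp [0.5697 0.0429 0.2003] yaw 20.14 open 0.0919 F [-0.7  0.3  0.6] tilt [-0.0036  0.0005]
turn tool z rad -0.001
shift [-0.0305  0.0051 -0.0098]
[328.18821433 210.7710759 ]
```

View pics/w11.png

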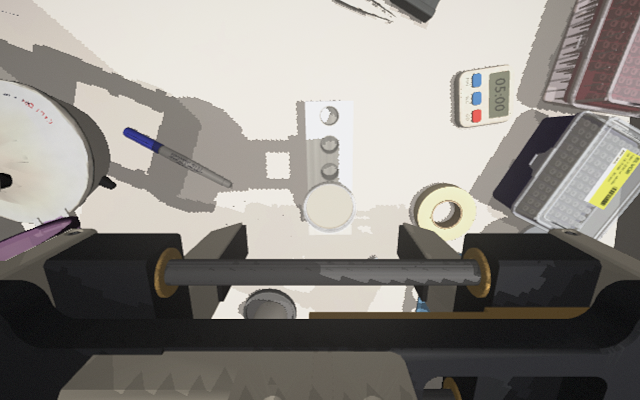

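View pics/t11.png

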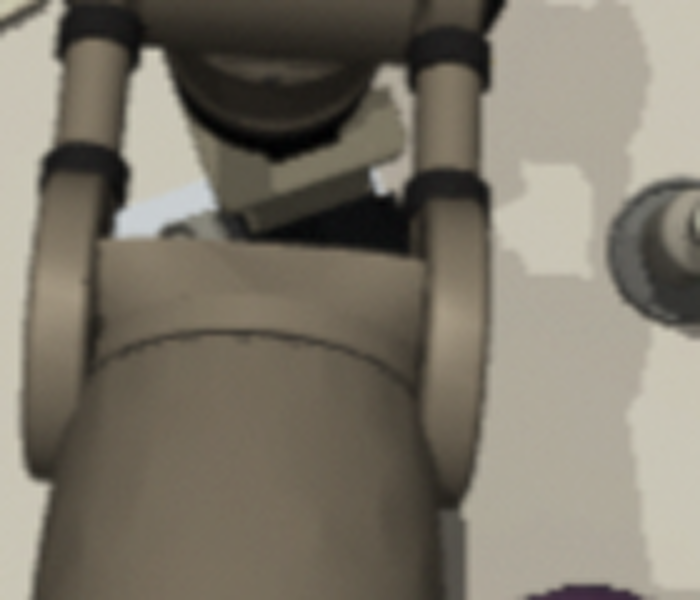

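Run:
```python
from h import *
i=optics.camera_info("wrist")
im=cv2.imread("pics/w11.png")[:,:,::-1]; crop(im,290,90,370,250,4,"w11c",.85)
for p in((329,205.5),(302,205.5),(356,205.5),(329,179),(329,232)):print(cast(i,*p,.053).round(4))
for p in((305,101),(351,101)):print(cast(i,*p,.04).round(4))
delta(*cast(i,329,205.5,.0385),20.2)
```

```text
[0.5845 0.0235 0.053 ]
[0.5567 0.0131 0.053 ]
[0.6123 0.0338 0.053 ]
[0.5739 0.0514 0.053 ]
[ 0.5957 -0.0061  0.053 ]
[0.5226 0.1175 0.04  ]
[0.5672 0.134  0.04  ]
clock 17.95 tcp [0.5699 0.0447 0.2016] yaw 20.31 open 0.0915 F [0.7 0.3 0.6] tilt [-0.0011  0.0004]
turn tool z rad 0.002
shift [-0.0301  0.0068  0.1631]
```

View pics/w11c.png

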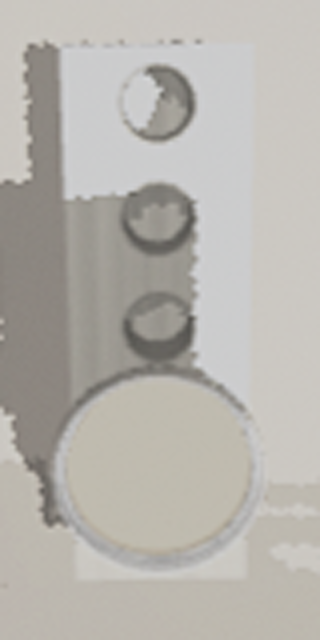

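Emit:
carry_out([
  [0, [-0.0142, 0.0028, 0], [0, 0, 0]],
  [0, [-0.0142, 0.0028, 0.01], [0, 0, 0]],
  [0, [0, 0, 0.03], [0, 0, 0]],
  [0, [0, 0, 0.035], [0, 0, 0]],
  [0, [0, 0, 0.025], [0, 0, 0]],
  [0, [0, 0, 0.01], [0, 0, 0]],
  [0, [0, 0, 0], [0, 0, 0]],
  [0, [0, 0, 0], [0, 0, 0]],
])

```text
clock: 18.62
tool_pos: [0.5862, 0.019, 0.0922]
tcp_rot: [[-0.347, 0.938, 0.001], [0.938, 0.347, -0.0], [-0.0, 0.0, -1.0]]
contact_force: [-0.1, 0.6, 0.2]
opening: 0.0921
```

Run:
```python
from h import *
delta(.585,.020,.0385,20.2)
i=optics.camera_info("wrist")
cv2.imwrite("pics/w12.png",optics.capture("wrist")[:,:,::-1])
print(proj(i,(.585,.02,.053)))
```

```text
clock 18.62 tcp [0.5862 0.019  0.0922] yaw 20.3 open 0.0921 F [-0.1  0.6  0.2] tilt [ 0.0005 -0.0002]
turn tool z rad 0.002
shift [ 0.0014 -0.0008  0.0537]
[322.58951192 220.55985513]
```

View pics/w12.png

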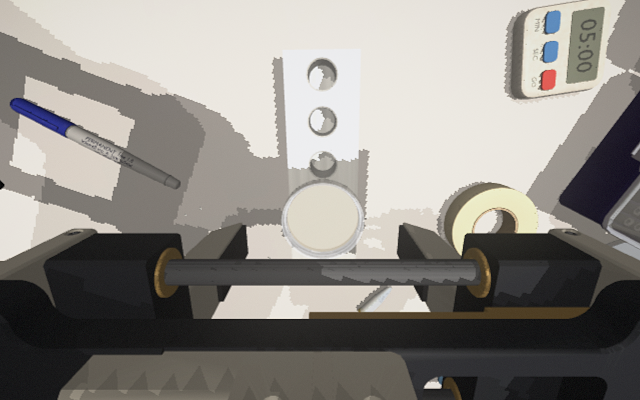

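Emit:
carry_out([
  [0, [0.001, -0.001, 0.015], [0, 0, 0]],
  [0, [0, 0, 0.02], [0, 0, 0]],
  [0, [0, 0, 0.013], [0, 0, 0]],
  [0, [0, 0, 0.005], [0, 0, 0]],
  [0, [0, 0, 0], [0, 0, 0]],
  [0, [0, 0, 0], [0, 0, 0]],
])

```text
clock: 19.17
tool_pos: [0.5854, 0.0196, 0.0403]
tcp_rot: [[-0.347, 0.938, 0.002], [0.938, 0.347, -0.0], [-0.001, 0.002, -1.0]]
contact_force: [-0.2, -0.0, 0.9]
opening: 0.0913
```

Emit:
carry_out([
  [1, [0, 0, 0], [0, 0, 0]],
  [1, [0, 0, 0], [0, 0, 0]],
  [1, [0, 0, 0], [0, 0, 0]],
  [1, [0, 0, 0], [0, 0, 0]],
  [1, [0, 0, 0], [0, 0, 0]],
  [1, [0, 0, 0], [0, 0, 0]],
  [1, [0, 0, 0], [0, 0, 0]],
])

```text
clock: 19.75
tool_pos: [0.5844, 0.0197, 0.0391]
tcp_rot: [[-0.347, 0.938, 0.0], [0.938, 0.347, -0.0], [-0.0, 0.0, -1.0]]
contact_force: [-0.8, -0.5, 1.7]
opening: 0.0584
```

Emit:
carry_out([
  [1, [0, 0, -0.005], [0, 0, 0]],
  [1, [0, 0, -0.01], [0, 0, 0]],
  [1, [0, 0, -0.02], [0, 0, 0]],
  [1, [0, 0, -0.02], [0, 0, 0]],
  [1, [0, 0, -0.02], [0, 0, 0]],
  [1, [0, 0, -0.015], [0, 0, 0]],
  [1, [0, 0, 0], [0, 0, 0]],
  [1, [0, 0, 0], [0, 0, 0]],
])

```text
clock: 20.42
tool_pos: [0.5847, 0.0197, 0.1299]
tcp_rot: [[-0.347, 0.938, 0.002], [0.938, 0.347, -0.0], [-0.001, 0.002, -1.0]]
contact_force: [-0.2, 0.1, 0.0]
opening: 0.0585
```

Run:
```python
from h import *
delta(.4255,-.2665,.12,20.2)
i=optics.camera_info("wrist")
cv2.imwrite("pics/w13.png",optics.capture("wrist")[:,:,::-1])
im=optics.capture("scene"); crop(im,230,100,470,240,3,"s13",1.)
```

```text
clock 20.42 tcp [0.5847 0.0197 0.1299] yaw 20.28 open 0.0585 F [-0.2  0.1  0. ] tilt [ 0.0023 -0.0003]
turn tool z rad 0.001
shift [-0.2132 -0.2486  0.0096]
```

View pics/w13.png

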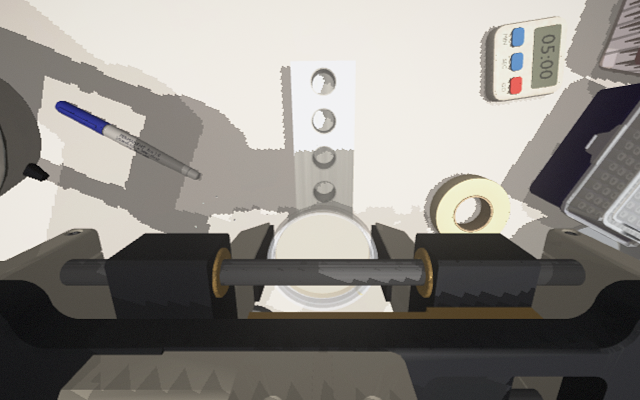

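View pics/s13.png

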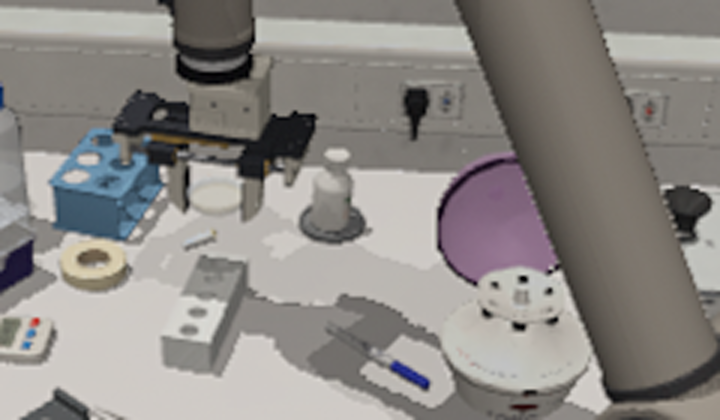

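Emit:
carry_out([
  [1, [0, 0, -0.02], [0, 0, 0]],
  [1, [0, 0, -0.03], [0, 0, 0]],
  [1, [0, 0, -0.03], [0, 0, 0]],
  [1, [-0.01, -0.0115, -0.01], [0, 0, 0]],
  [1, [-0.02, -0.0233, 0], [0, 0, 0]],
  [1, [-0.025, -0.0291, 0], [0, 0, 0]],
  [1, [-0.025, -0.0291, 0], [0, 0, 0]],
  [1, [-0.025, -0.0291, 0], [0, 0, 0]],
])

```text
clock: 21.18
tool_pos: [0.5042, -0.1222, 0.2173]
tcp_rot: [[-0.347, 0.938, -0.003], [0.938, 0.347, 0.001], [0.002, -0.002, -1.0]]
contact_force: [0.8, -0.0, 0.9]
opening: 0.0587
```

Emit:
carry_out([
  [1, [-0.025, -0.0291, 0], [0, 0, 0]],
  [1, [-0.025, -0.0291, 0], [0, 0, 0]],
  [1, [-0.025, -0.0291, 0], [0, 0, 0]],
  [1, [-0.02, -0.0233, 0], [0, 0, 0]],
  [1, [-0.01, -0.0115, 0], [0, 0, 0]],
  [1, [-0.003, -0.004, 0], [0, 0, 0]],
  [1, [0, 0, 0], [0, 0, 0]],
  [1, [0, 0, 0], [0, 0, 0]],
])

```text
clock: 21.85
tool_pos: [0.4251, -0.2654, 0.2181]
tcp_rot: [[-0.346, 0.938, -0.001], [0.938, 0.346, 0.001], [0.002, -0.0, -1.0]]
contact_force: [-0.1, 0.8, -0.6]
opening: 0.0585
```

Run:
```python
from h import *
delta(.425,-.2665,.0235,20.2)
i=optics.camera_info("wrist")
cv2.imwrite("pics/w14.png",optics.capture("wrist")[:,:,::-1])
print(proj(i,(.425,-.2665,.024)))
im=optics.capture("scene"); crop(im,280,60,520,240,3,"s14",1.)
```

```text
clock 21.85 tcp [ 0.4251 -0.2654  0.2181] yaw 20.26 open 0.0585 F [-0.1  0.8 -0.6] tilt [-0.001   0.0014]
turn tool z rad 0.001
shift [-0.0013 -0.0004  0.1946]
[322.74419182 175.05304735]
```

View pics/w14.png

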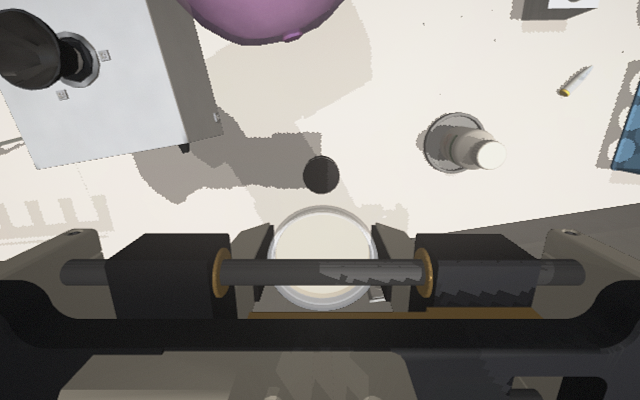

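View pics/s14.png

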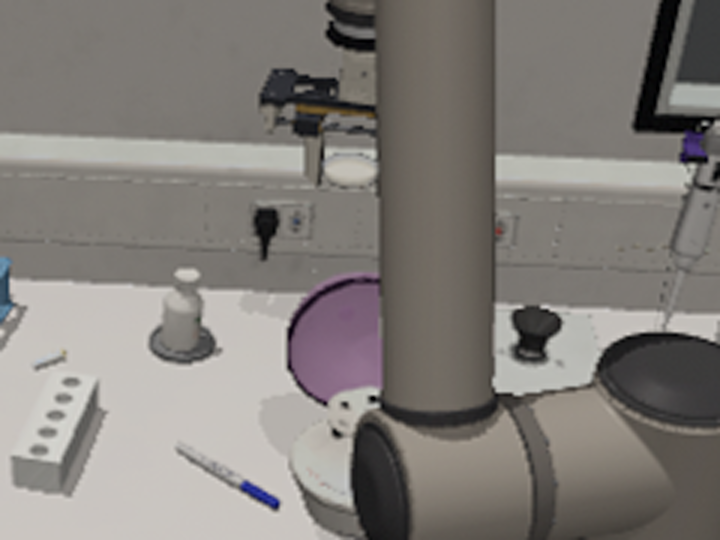

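Run:
```python
from h import *
i=optics.camera_info("wrist")
o=readout.get_obs(); 
print(cast(i,324,258,o["tool_pos"][2]+.014),o["tool_pos"])
print(cast(i,321,174.5,.024))
delta(.4238,-.2665,.0235,20.2)
```

```text
[ 0.42490656 -0.26324325  0.23247246] [ 0.42568234 -0.264972    0.21847246]
[ 0.42346035 -0.26631931  0.024     ]
clock 21.95 tcp [ 0.4257 -0.265   0.2185] yaw 20.36 open 0.0588 F [-0.  -0.  -0.5] tilt [-0.0004  0.0007]
turn tool z rad 0.003
shift [-0.0009 -0.0023  0.195 ]
```

Emit:
carry_out([
  [1, [-0.002, -0.002, 0.02], [0, 0, 0]],
  [1, [0, 0, 0.03], [0, 0, 0]],
  [1, [0, 0, 0.035], [0, 0, 0]],
  [1, [0, 0, 0.035], [0, 0, 0]],
  [1, [0, 0, 0.03], [0, 0, 0]],
  [1, [0, 0, 0.02], [0, 0, 0]],
  [1, [0, 0, 0.01], [0, 0, 0]],
  [1, [0, 0, 0], [0, 0, 0]],
])

```text
clock: 22.62
tool_pos: [0.4237, -0.267, 0.0369]
tcp_rot: [[-0.348, 0.937, -0.003], [0.937, 0.348, 0.003], [0.004, -0.002, -1.0]]
contact_force: [-0.0, -0.1, 0.4]
opening: 0.0591
```

Emit:
carry_out([
  [1, [0, 0, 0.005], [0, 0, 0]],
  [1, [0, 0, 0.003], [0, 0, 0]],
  [1, [0, 0, 0], [0, 0, 0]],
  [1, [0, 0, 0], [0, 0, 0]],
])

```text
clock: 22.95
tool_pos: [0.4246, -0.269, 0.0317]
tcp_rot: [[-0.347, 0.938, 0.001], [0.938, 0.347, -0.001], [-0.002, 0.001, -1.0]]
contact_force: [-0.3, 0.9, 0.1]
opening: 0.0587
```

Run:
```python
from h import *
delta(.4238,-.2665,.0232,20.2)
cv2.imwrite("pics/w15.png",optics.capture("wrist")[:,:,::-1])
```

```text
clock 22.95 tcp [ 0.4246 -0.269   0.0317] yaw 20.29 open 0.0587 F [-0.3  0.9  0.1] tilt [ 0.0013 -0.0012]
turn tool z rad 0.002
shift [0.0026 0.0001 0.0085]
```

View pics/w15.png

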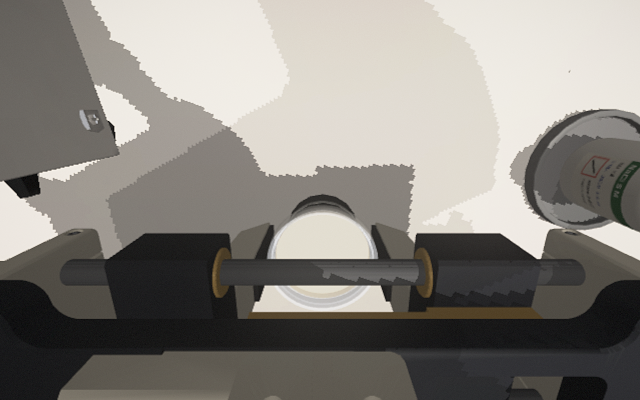

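Emit:
carry_out([
  [1, [0.001, 0, 0.004], [0, 0, 0]],
  [1, [0, 0, 0.003], [0, 0, 0]],
  [1, [0, 0, 0], [0, 0, 0]],
  [1, [0, 0, 0], [0, 0, 0]],
])

```text
clock: 23.33
tool_pos: [0.4236, -0.2677, 0.0237]
tcp_rot: [[-0.347, 0.938, -0.0], [0.938, 0.347, 0.0], [0.0, -0.0, -1.0]]
contact_force: [-0.4, 0.4, 0.5]
opening: 0.0586
```

Emit:
carry_out([
  [1, [0, 0, 0.001], [0, 0, 0]],
  [1, [0, 0, 0], [0, 0, 0]],
  [1, [0, 0, 0], [0, 0, 0]],
])

```text
clock: 23.58
tool_pos: [0.4239, -0.2679, 0.023]
tcp_rot: [[-0.347, 0.938, 0.0], [0.938, 0.347, -0.0], [-0.0, 0.0, -1.0]]
contact_force: [-0.6, -0.0, 2.0]
opening: 0.0588
```

Emit:
carry_out([
  [1, [0, 0, 0.001], [0, 0, 0]],
  [1, [0, 0, 0], [0, 0, 0]],
  [1, [0, 0, 0], [0, 0, 0]],
])

```text
clock: 23.83
tool_pos: [0.4239, -0.2679, 0.023]
tcp_rot: [[-0.347, 0.938, 0.001], [0.938, 0.347, -0.001], [-0.001, 0.0, -1.0]]
contact_force: [-3.1, 3.7, 12.7]
opening: 0.0588
```

Emit:
carry_out([
  [1, [0, 0, -0.001], [0, 0, 0]],
  [0.3, [0, 0, 0], [0, 0, 0]],
  [0, [0, 0, 0], [0, 0, 0]],
  [0, [0, 0, 0], [0, 0, 0]],
  [0, [0, 0, 0], [0, 0, 0]],
  [0, [0, 0, 0], [0, 0, 0]],
  [0, [0, 0, 0], [0, 0, 0]],
  [0, [0, 0, 0], [0, 0, 0]],
])

```text
clock: 24.5
tool_pos: [0.4238, -0.2677, 0.0228]
tcp_rot: [[-0.347, 0.938, -0.0], [0.938, 0.347, 0.0], [0.0, -0.0, -1.0]]
contact_force: [0.6, 0.4, -0.1]
opening: 0.0913
```

Emit:
carry_out([
  [0, [0, 0, -0.01], [0, 0, 0]],
  [0, [0, 0, -0.02], [0, 0, 0]],
  [0, [0, 0, -0.03], [0, 0, 0]],
  [0, [0, 0, -0.035], [0, 0, 0]],
  [0, [0, 0, -0.035], [0, 0, 0]],
  [0, [0, 0, -0.03], [0, 0, 0]],
  [0, [0, 0, -0.03], [0, 0, 0]],
  [0, [0, 0, 0], [0, 0, 0]],
])

```text
clock: 25.17
tool_pos: [0.4259, -0.2694, 0.2197]
tcp_rot: [[-0.347, 0.938, 0.009], [0.938, 0.347, -0.008], [-0.01, 0.006, -1.0]]
contact_force: [1.0, -0.7, 0.8]
opening: 0.0917
```

Run:
```python
from h import *
delta(.573,.053,.21,20.2)
i=optics.camera_info("wrist")
cv2.imwrite("pics/w16.png",optics.capture("wrist")[:,:,::-1])
print(proj(i,(.4236,-.2665,.037)))
```

```text
clock 25.17 tcp [ 0.4259 -0.2694  0.2197] yaw 20.3 open 0.0917 F [ 1.  -0.7  0.8] tilt [ 0.0088 -0.0077]
turn tool z rad 0.002
shift [0.2515 0.2498 0.0085]
[321.30321847 171.72194557]
```

View pics/w16.png

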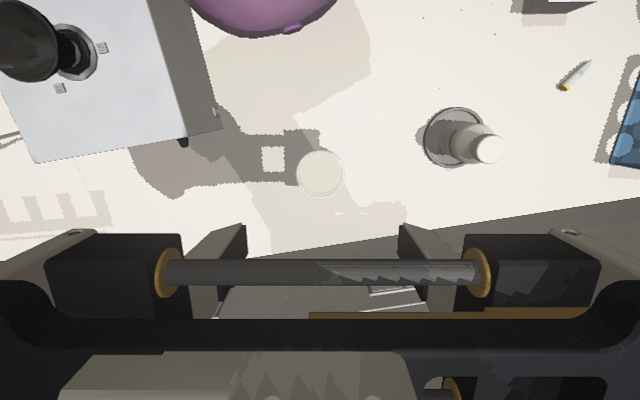

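Emit:
carry_out([
  [0, [0.029, 0.0288, 0], [0, 0, 0]],
  [0, [0.029, 0.0288, 0], [0, 0, 0]],
  [0, [0.029, 0.0288, 0], [0, 0, 0]],
  [0, [0.029, 0.0288, 0], [0, 0, 0]],
  [0, [0.029, 0.0288, 0], [0, 0, 0]],
  [0, [0.029, 0.0288, 0], [0, 0, 0]],
  [0, [0.029, 0.0288, 0], [0, 0, 0]],
  [0, [0.029, 0.0288, 0], [0, 0, 0]],
])

```text
clock: 25.88
tool_pos: [0.5593, 0.0318, 0.212]
tcp_rot: [[-0.347, 0.938, -0.002], [0.938, 0.347, -0.0], [0.001, -0.002, -1.0]]
contact_force: [0.6, -0.5, 0.4]
opening: 0.092
```

Emit:
carry_out([
  [0, [0.017, 0.017, 0.01], [0, 0, 0]],
  [0, [0, 0, 0], [0, 0, 0]],
  [0, [0, 0, 0], [0, 0, 0]],
  [0, [0, 0, 0], [0, 0, 0]],
])

```text
clock: 26.22
tool_pos: [0.5689, 0.0512, 0.2022]
tcp_rot: [[-0.347, 0.938, -0.002], [0.938, 0.347, -0.0], [0.0, -0.002, -1.0]]
contact_force: [0.6, -0.2, 0.4]
opening: 0.0919
```

Run:
```python
from h import *
i=optics.camera_info("wrist")
im=optics.capture("wrist"); cv2.imwrite("pics/w17.png",im[:,:,::-1]); crop(im,270,100,380,250,4,"w17c",.85)
delta(.573,.053,.021,20.2)
```

```text
clock 26.27 tcp [0.569  0.0507 0.2026] yaw 20.23 open 0.0915 F [0.8 0.6 0.4] tilt [-0.0009 -0.0004]
turn tool z rad 0.001
shift [0.0008 0.0047 0.1816]
```

View pics/w17c.png

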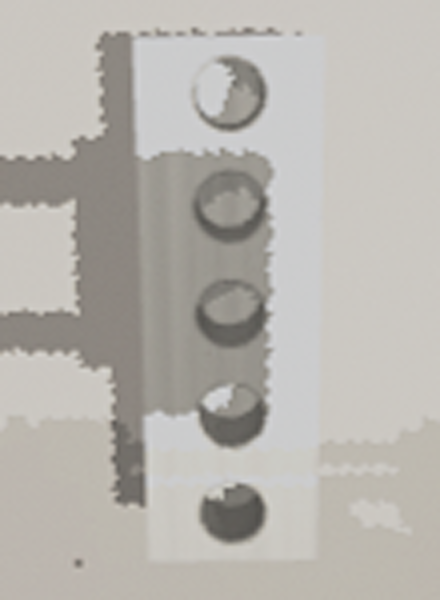

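Run:
```python
from h import *
i=optics.camera_info("wrist")
C=lambda x,y:cast(i,x/4+270-.375,y/4+100-.375,.04)
P=[C(134,37),C(324,37),C(320,558),C(149,560)]
print(np.round(P,4),np.mean(P,0).round(4),C(230,311).round(4))
for a,b in((0,1),(1,2),(2,3),(3,0)):
    e=P[b]-P[a];print(np.linalg.norm(e).round(4),np.degrees(np.arctan2(e[1],e[0])).round(2))
h=[C(230,92),C(230,205),C(231,311),C(232,412),C(233,511)]
print([np.linalg.norm(h[k+1]-h[k]).round(4) for k in range(4)], np.mean(h,0).round(4), np.degrees(np.arctan2(*(h[0]-h[4])[1::-1])))
c=np.mean(h,0)*.5+np.mean(P,0)*.5
delta(c[0],c[1],.021,20.2)
```

```text
[[ 0.5226  0.1153  0.04  ]
 [ 0.5691  0.1325  0.04  ]
 [ 0.6236 -0.0062  0.04  ]
 [ 0.576  -0.0245  0.04  ]] [0.5728 0.0543 0.04  ] [0.5719 0.0552 0.04  ]
0.0496 20.28
0.149 -68.56
0.051 -158.95
0.1497 110.92
[np.float64(0.0299), np.float64(0.0296), np.float64(0.0297), np.float64(0.0307)] [0.5723 0.0551 0.04  ] 110.98911454491568
clock 26.27 tcp [0.569  0.0507 0.2026] yaw 20.23 open 0.0915 F [0.8 0.6 0.4] tilt [-0.0009 -0.0004]
turn tool z rad 0.001
shift [0.0026 0.0049 0.1816]
```

Emit:
carry_out([
  [0, [0.003, 0.004, 0.02], [0, 0, -0.008]],
  [0, [0, 0, 0.035], [0, 0, 0]],
  [0, [0, 0, 0.035], [0, 0, 0]],
  [0, [0, 0, 0.035], [0, 0, 0]],
  [0, [0, 0, 0.03], [0, 0, 0]],
  [0, [0, 0, 0.018], [0, 0, 0]],
  [0, [0, 0, 0.007], [0, 0, 0]],
  [0, [0, 0, 0], [0, 0, 0]],
])

```text
clock: 26.93
tool_pos: [0.5712, 0.0546, 0.0216]
tcp_rot: [[-0.352, 0.936, -0.003], [0.936, 0.352, -0.0], [0.001, -0.003, -1.0]]
contact_force: [-0.6, -0.2, 0.2]
opening: 0.092
```

Emit:
carry_out([
  [1, [0, 0, 0], [0, 0, 0]],
  [1, [0, 0, 0], [0, 0, 0]],
  [1, [0, 0, 0], [0, 0, 0]],
  [1, [0, 0, 0], [0, 0, 0]],
  [1, [0, 0, 0], [0, 0, 0]],
  [1, [0, 0, 0], [0, 0, 0]],
  [1, [0, 0, 0], [0, 0, 0]],
  [1, [0, 0, 0], [0, 0, 0]],
])

```text
clock: 27.6
tool_pos: [0.5725, 0.0558, 0.0232]
tcp_rot: [[-0.354, 0.935, 0.001], [0.935, 0.354, -0.0], [-0.0, 0.001, -1.0]]
contact_force: [-0.5, -0.1, 2.4]
opening: 0.05
```

Run:
```python
from h import *
delta(.573,.0545,.021,20.7)
```

```text
clock 27.6 tcp [0.5725 0.0558 0.0232] yaw 20.75 open 0.05 F [-0.5 -0.1  2.4] tilt [ 0.0007 -0.0001]
turn tool z rad 0.001
shift [-0.0014  0.      0.0022]
```

Emit:
carry_out([
  [1, [0, 0, -0.005], [0, 0, 0]],
  [1, [0, 0, -0.01], [0, 0, 0]],
  [1, [0, 0, -0.015], [0, 0, 0]],
  [1, [0, 0, -0.02], [0, 0, 0]],
  [1, [0, 0, -0.02], [0, 0, 0]],
  [1, [0, 0, -0.01], [0, 0, 0]],
  [1, [0, 0, 0], [0, 0, 0]],
  [1, [0, 0, 0], [0, 0, 0]],
])

```text
clock: 28.27
tool_pos: [0.5722, 0.0558, 0.103]
tcp_rot: [[-0.354, 0.935, 0.001], [0.935, 0.354, -0.0], [-0.0, 0.0, -1.0]]
contact_force: [-0.3, 0.5, -3.6]
opening: 0.0498
```

Run:
```python
from h import *
delta(.603,.3262,.12,-7.6)
im=optics.capture("wrist"); cv2.imwrite("pics/w18.png",im[:,:,::-1])
im=optics.capture("scene"); crop(im,190,100,370,310,3,"s18",1.)
```

```text
clock 28.27 tcp [0.5722 0.0558 0.103 ] yaw 20.74 open 0.0498 F [-0.3  0.5 -3.6] tilt [ 0.0005 -0.0001]
turn tool z rad 0.495
shift [ 0.242   0.1246 -0.017 ]
```

View pics/w18.png

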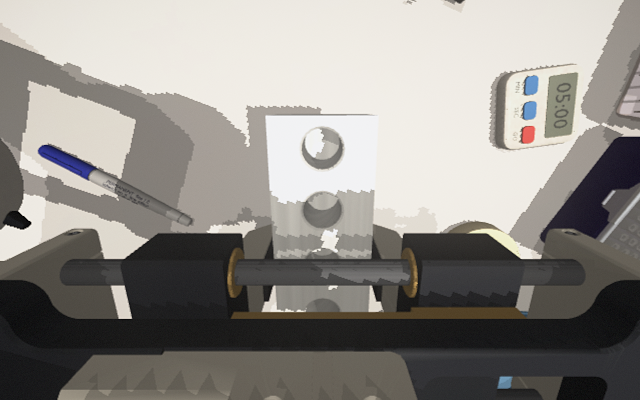

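View pics/s18.png

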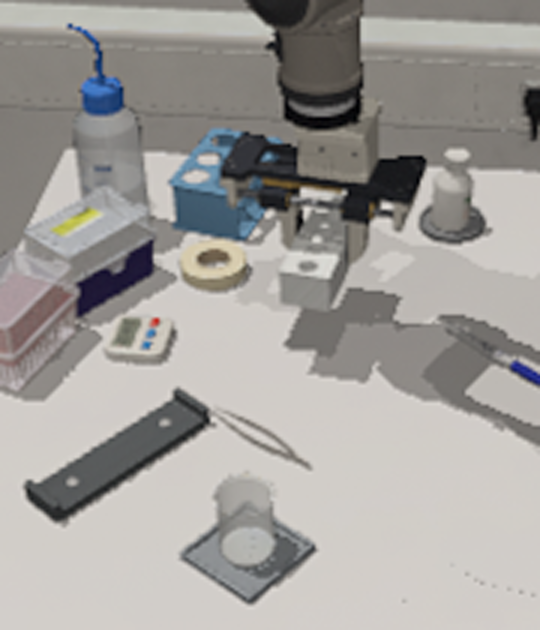

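Emit:
carry_out([
  [1, [0, 0, -0.02], [0, 0, 0]],
  [1, [0, 0, -0.03], [0, 0, 0]],
  [1, [0.015, 0.0077, -0.02], [0, 0, 0]],
  [1, [0.03, 0.0154, 0], [0, 0, 0]],
  [1, [0.033, 0.017, 0], [0, 0, 0]],
  [1, [0.033, 0.017, 0], [0, 0, 0]],
  [1, [0.033, 0.017, 0], [0, 0, 0]],
  [1, [0.033, 0.017, 0], [0, 0, 0]],
])

```text
clock: 29.03
tool_pos: [0.5941, 0.255, 0.1711]
tcp_rot: [[-0.354, 0.935, -0.003], [0.935, 0.354, -0.001], [0.0, -0.003, -1.0]]
contact_force: [1.0, -0.4, -4.6]
opening: 0.0497
```

Emit:
carry_out([
  [1, [0.03, 0.0154, 0], [0, 0, 0]],
  [1, [0.022, 0.0113, 0], [0, 0, 0]],
  [1, [0.011, 0.006, 0], [0, 0, 0.04]],
  [1, [0.002, 0.0008, 0], [0, 0, 0.09]],
  [1, [0, 0, 0], [0, 0, 0.1]],
  [1, [0, 0, 0], [0, 0, 0.1]],
  [1, [0, 0, 0], [0, 0, 0.09]],
  [1, [0, 0, 0], [0, 0, 0.06]],
])

```text
clock: 29.7
tool_pos: [0.6024, 0.326, 0.1705]
tcp_rot: [[0.122, 0.993, -0.003], [0.993, -0.122, -0.002], [-0.002, -0.003, -1.0]]
contact_force: [-0.2, 0.1, -3.7]
opening: 0.0499
```

Emit:
carry_out([
  [1, [0, 0, 0], [0, 0, 0.015]],
  [1, [0, 0, 0], [0, 0, 0]],
  [1, [0, 0, 0], [0, 0, 0]],
])

```text
clock: 29.95
tool_pos: [0.6029, 0.326, 0.1717]
tcp_rot: [[0.131, 0.991, -0.002], [0.991, -0.131, -0.001], [-0.001, -0.002, -1.0]]
contact_force: [0.4, -0.3, -4.4]
opening: 0.0496
```

Run:
```python
from h import *
i=optics.camera_info("wrist")
im=optics.capture("wrist"); cv2.imwrite("pics/w19.png",im[:,:,::-1])
delta(.603,.3262,.036,-7.6)
print([proj(i,p).round(1) for p in((.603,.3262,.022),)])
im=optics.capture("top"); crop(im,130,110,270,240,5,"t19",1.3)
```

```text
clock 30.0 tcp [0.6029 0.3261 0.172 ] yaw -7.54 open 0.0497 F [ 0.6 -0.3 -3.6] tilt [-0.0012 -0.0006]
turn tool z rad 0.001
shift [0.0002 0.0002 0.136 ]
[array([323.6, 182.2])]
```

View pics/w19.png

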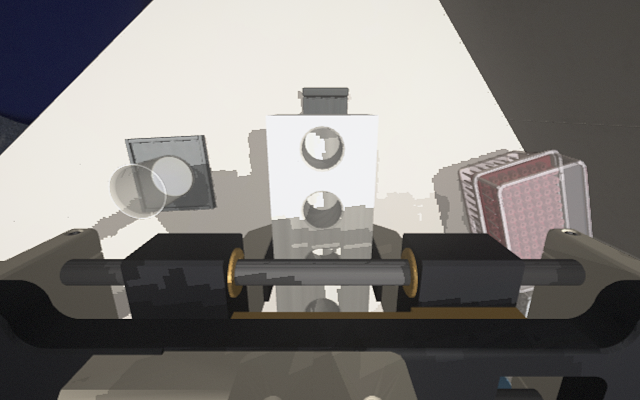

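View pics/t19.png

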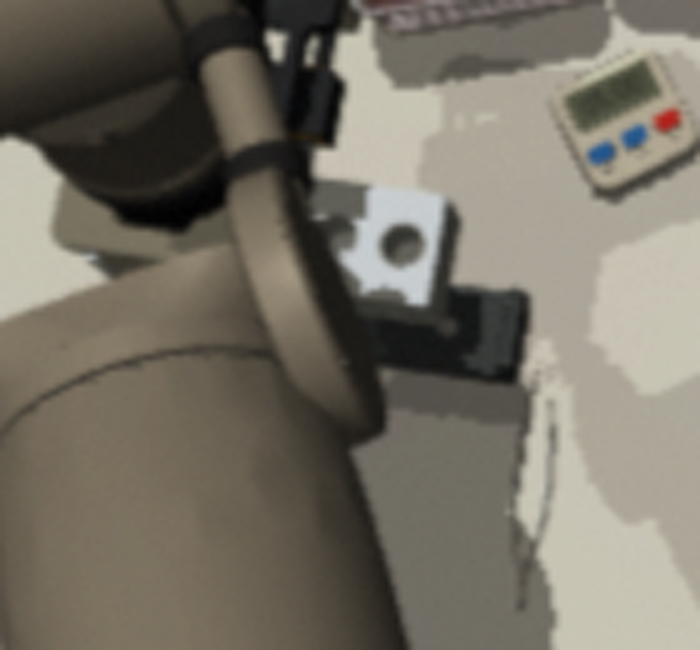

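Run:
```python
from h import *
i=optics.camera_info("wrist"); o=readout.get_obs()
im=cv2.imread("pics/w19.png")[:,:,::-1]; crop(im,255,75,390,240,4,"w19c",1.)
R=o["tcp_rot"];t=o["tool_pos"]
for p in((302,88),(349,88),(325.5,88),(325.5,96)):
    q=cast(i,*p,.022); print(q.round(4),(R.T@(q-t)).round(4))
# block far edge, block top z = t+0.0168
for p in((266,115),(378,115),(322,115)):
    q=cast(i,*p,t[2]+.0168); print(q.round(4),(R.T@(q-t)).round(4))
```

```text
[0.5945 0.4238 0.022 ] [ 0.0957 -0.0211  0.1503]
[0.6404 0.4177 0.022 ] [0.0958 0.0251 0.1502]
[0.6175 0.4207 0.022 ] [0.0958 0.002  0.1503]
[0.6165 0.4133 0.022 ] [0.0883 0.002  0.1503]
[0.5869 0.4023 0.1891] [ 0.0733 -0.026  -0.0168]
[0.6358 0.3958 0.1891] [ 0.0734  0.0234 -0.0169]
[0.6114 0.399  0.1891] [ 0.0734 -0.0013 -0.0168]
```

View pics/w19c.png

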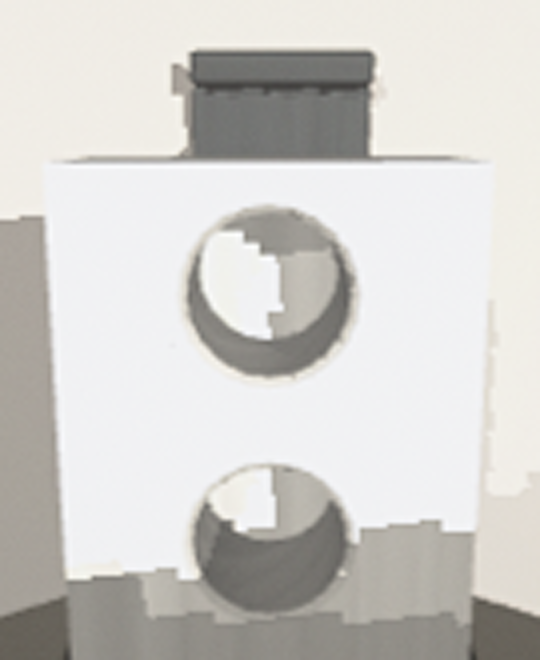

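Emit:
carry_out([
  [1, [0.004, 0.002, 0.015], [0, 0, 0]],
  [1, [0, 0, 0.025], [0, 0, 0]],
  [1, [0, 0, 0.03], [0, 0, 0]],
  [1, [0, 0, 0.025], [0, 0, 0]],
  [1, [0, 0, 0.01], [0, 0, 0]],
  [1, [0, 0, 0.005], [0, 0, 0]],
  [1, [0, 0, 0], [0, 0, 0]],
  [1, [0, 0, 0], [0, 0, 0]],
])

```text
clock: 30.72
tool_pos: [0.6065, 0.3303, 0.064]
tcp_rot: [[0.132, 0.991, 0.002], [0.991, -0.132, 0.001], [0.001, 0.002, -1.0]]
contact_force: [0.0, 0.2, -2.8]
opening: 0.0496
```

Run:
```python
from h import *
i=optics.camera_info("wrist"); o=readout.get_obs()
im=optics.capture("wrist"); cv2.imwrite("pics/w20.png",im[:,:,::-1]); crop(im,235,55,410,205,4,"w20c",1.)
delta(.6045,.330,.0352,-7.6)
```

```text
clock 30.77 tcp [0.6068 0.3304 0.0646] yaw -7.61 open 0.0497 F [ 0.6  0.4 -3.8] tilt [0.0031 0.0012]
turn tool z rad -0.0
shift [-0.0008 -0.0023  0.0294]
```

View pics/w20c.png

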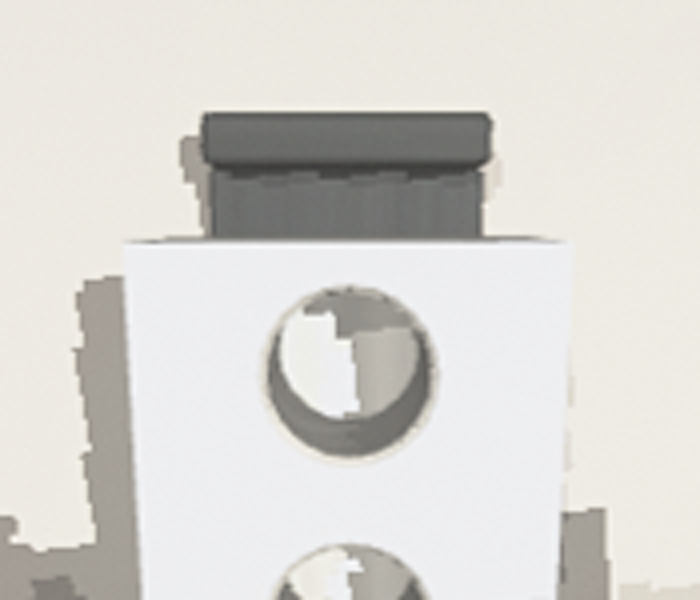

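Run:
```python
from h import *
i=optics.camera_info("wrist"); o=readout.get_obs(); R=o["tcp_rot"];t=o["tool_pos"]
for p,z in(((346.5,113),.022),((346.5,163),.022),((202,140),.022),((491,140),.022),((349,241),t[2]+.0168)):
    q=cast(i,p[0]/4+235-.375,p[1]/4+55-.375,z); print((R.T@(q-t)).round(4))
```

```text
[ 0.0916 -0.0018  0.0428]
[ 0.0842 -0.0018  0.0428]
[ 0.0876 -0.0245  0.0427]
[0.0876 0.0209 0.0428]
[ 0.0734 -0.0014 -0.0167]
```

Emit:
carry_out([
  [1, [0.001, 0, 0.01], [0, 0, 0]],
  [1, [0, 0, 0.01], [0, 0, 0]],
  [1, [0, 0, 0.006], [0, 0, 0]],
  [1, [0, 0, 0.002], [0, 0, 0]],
  [1, [0, 0, 0], [0, 0, 0]],
  [1, [0, 0, 0], [0, 0, 0]],
])

```text
clock: 31.27
tool_pos: [0.6054, 0.3308, 0.0349]
tcp_rot: [[0.133, 0.991, -0.001], [0.991, -0.133, -0.0], [-0.001, -0.001, -1.0]]
contact_force: [-2.4, -0.2, 1.5]
opening: 0.0497
```

Emit:
carry_out([
  [1, [0, 0, 0.001], [0, 0, 0]],
  [1, [0, 0, 0], [0, 0, 0]],
  [1, [0, 0, 0], [0, 0, 0]],
])

```text
clock: 31.52
tool_pos: [0.6054, 0.3308, 0.0349]
tcp_rot: [[0.133, 0.991, -0.001], [0.991, -0.133, -0.0], [-0.0, -0.001, -1.0]]
contact_force: [-5.0, -2.8, 6.9]
opening: 0.0497
```

Seated at the expected height (0.0349 against 0.0352). Release and rise.

Emit:
carry_out([
  [1, [0, 0, 0], [0, 0, 0]],
  [0.3, [0, 0, 0], [0, 0, 0]],
  [0, [0, 0, 0], [0, 0, 0]],
  [0, [0, 0, 0], [0, 0, 0]],
  [0, [0, 0, 0], [0, 0, 0]],
  [0, [0, 0, 0], [0, 0, 0]],
  [0, [0, 0, 0], [0, 0, 0]],
  [0, [0, 0, 0], [0, 0, 0]],
])

```text
clock: 32.18
tool_pos: [0.6058, 0.3309, 0.0337]
tcp_rot: [[0.133, 0.991, 0.0], [0.991, -0.133, -0.0], [-0.0, 0.0, -1.0]]
contact_force: [0.8, 0.4, -0.8]
opening: 0.0898
```

Emit:
carry_out([
  [0, [0, 0, -0.01], [0, 0, 0]],
  [0, [0, 0, -0.02], [0, 0, 0]],
  [0, [0, 0, -0.03], [0, 0, 0]],
  [0, [0, 0, -0.035], [0, 0, 0]],
  [0, [0, 0, -0.035], [0, 0, 0]],
  [0, [0, 0, -0.03], [0, 0, 0]],
  [0, [0, 0, -0.03], [0, 0, 0]],
  [0, [0, 0, 0], [0, 0, 0]],
])

```text
clock: 32.85
tool_pos: [0.6081, 0.332, 0.2328]
tcp_rot: [[0.132, 0.991, 0.012], [0.991, -0.133, 0.005], [0.007, 0.012, -1.0]]
contact_force: [0.8, 0.3, -0.1]
opening: 0.092
```

Emit:
carry_out([
  [0, [-0.04, 0, 0], [0, 0, 0]],
  [0, [-0.04, 0, 0], [0, 0, 0]],
  [0, [-0.04, 0, 0], [0, 0, 0]],
  [0, [-0.04, 0, 0], [0, 0, 0]],
  [0, [-0.03, 0, 0], [0, 0, 0]],
  [0, [-0.02, 0, 0], [0, 0, 0]],
  [0, [0, 0, 0], [0, 0, 0]],
  [0, [0, 0, 0], [0, 0, 0]],
])

```text
clock: 33.52
tool_pos: [0.5781, 0.1219, 0.2247]
tcp_rot: [[0.135, 0.991, 0.001], [0.991, -0.135, 0.0], [0.0, 0.001, -1.0]]
contact_force: [0.4, 0.6, -0.2]
opening: 0.0919
```

Run:
```python
from h import *
delta(.6,.3,.2,-7.6)
im=optics.capture("top"); crop(im,140,130,340,280,4,"t21",1.3)
im=optics.capture("scene"); crop(im,190,120,390,310,4,"s21",1.)
```

```text
clock 33.52 tcp [0.5781 0.1219 0.2247] yaw -7.75 open 0.0919 F [ 0.4  0.6 -0.2] tilt [0.0011 0.0003]
turn tool z rad -0.003
shift [ 0.1794 -0.0023  0.0247]
```

View pics/t21.png

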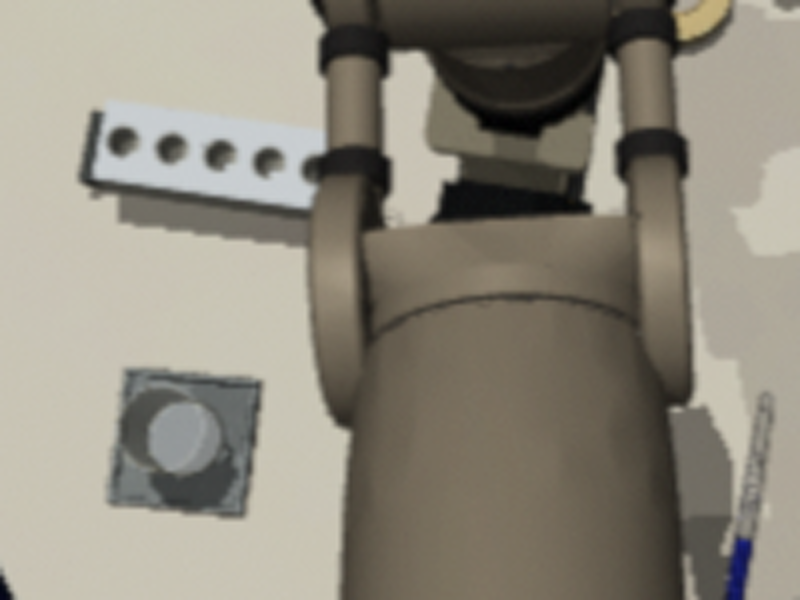

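View pics/s21.png

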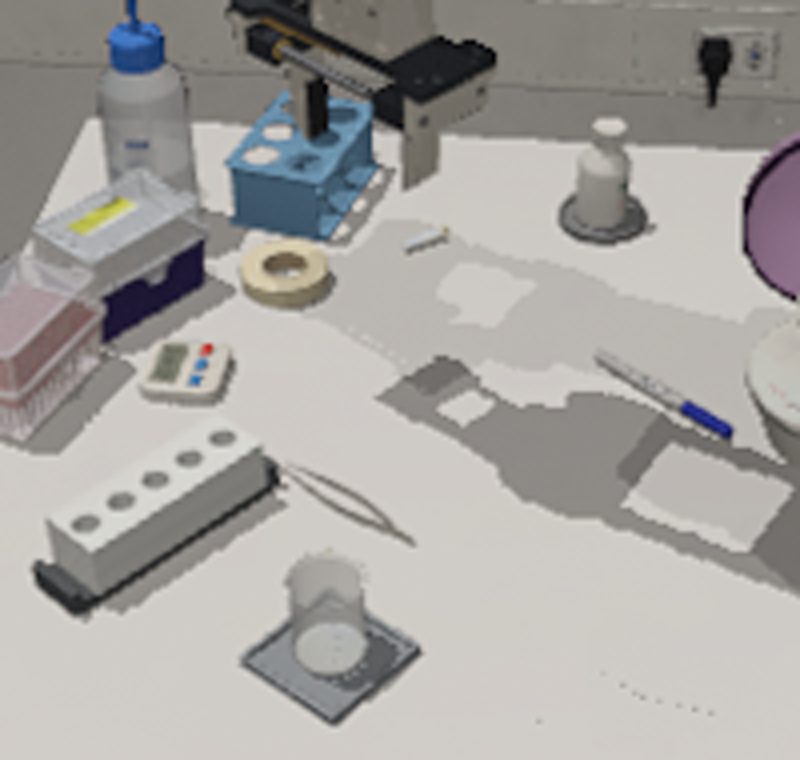

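Run:
```python
from h import *
i=optics.camera_info("top")
C=lambda x,y,z:cast(i,x/4+140-.375,y/4+130-.375,z)
print("holes",[C(*p,.052).round(4) for p in((123,141),(172,148),(220,154),(270,162))])
print("block end",C(105,100,.052),C(95,182,.052))
print("stop outer top",C(95,112,.022),C(83,182,.022))
print("beaker foot",C(186,437,.005))
j=optics.camera_info("scene")
D=lambda x,y,z:cast(j,x/4+190-.375,y/4+120-.375,z)
print("scene holes",[D(*p,.052).round(4) for p in((86,524),(121,501),(155,480),(190,459),(222,438))])
```

```text
holes [array([0.6154, 0.3872, 0.052 ]), array([0.6114, 0.3572, 0.052 ]), array([0.608 , 0.3278, 0.052 ]), array([0.6034, 0.2971, 0.052 ])]
block end [0.64112086 0.39972429 0.052     ] [0.58946735 0.40270866 0.052     ]
stop outer top [0.64124427 0.41437906 0.022     ] [0.5960216 0.4191077 0.022    ]
beaker foot [0.4384313  0.35077195 0.005     ]
scene holes [array([0.6108, 0.3894, 0.052 ]), array([0.6078, 0.3593, 0.052 ]), array([0.6038, 0.3302, 0.052 ]), array([0.5991, 0.3   , 0.052 ]), array([0.596 , 0.2703, 0.052 ])]
```

Run:
```python
from h import *
o=readout.get_obs(); print(o["clock"],np.abs(o["joint_vel"]).max(),o["contact_force"])
i=optics.camera_info("top"); im=optics.capture("top"); crop(im,340,150,480,270,5,"t22",1.3)
print(proj(i,(.568,-.1745,.004)),proj(i,(.4236,-.2665,.024)))
```

```text
33.6167 0.9034908065999535 [-0.41402027 -0.19208589 -0.43164062]
[395.24614593 190.34160187] [435.09653253 246.62684611]
```

View pics/t22.png

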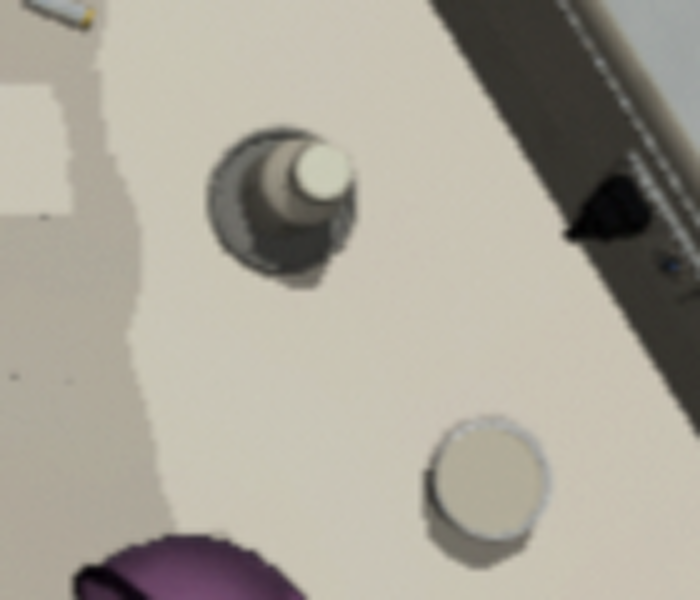

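Run:
```python
from h import *
i=optics.camera_info("top")
print("cap",cast(i,340+323/5-.4,150+172/5-.4,.096),"dish",cast(i,340+490/5-.4,150+480/5-.4,.037))
```

```text
cap [ 0.56564208 -0.17794563  0.096     ] dish [ 0.42518979 -0.26911888  0.037     ]
```

Emit:
carry_out([
  [0, [0, 0, 0], [0, 0, 0]],
  [0, [0, 0, 0], [0, 0, 0]],
  [0, [0, 0, 0], [0, 0, 0]],
  [0, [0, 0, 0], [0, 0, 0]],
  [0, [0, 0, 0], [0, 0, 0]],
  [0, [0, 0, 0], [0, 0, 0]],
])

```text
clock: 34.17
tool_pos: [0.5779, 0.1229, 0.2238]
tcp_rot: [[0.132, 0.991, -0.0], [0.991, -0.132, -0.0], [-0.0, -0.0, -1.0]]
contact_force: [-0.1, 0.7, 0.8]
opening: 0.0918
```

All within about 4 mm of target. Handing in.

```bash
python3 -c "
from rig import workorder
print(workorder.finish_job())"
```

```text
the job is handed in; nothing more can be done
None
```

I took the pile apart in the order bottle, beaker, dish, block, and set each piece down in its place. The job was handed in at about 34 s; the hand-in gives no verdict.

All four pieces stood upright and released, with the gripper open, clear and reading no contact force beyond noise. My last camera checks gave these offsets from the measured centres of the places:

| Piece | Offset | Limit |
|---|---|---|
| Bottle | about 4 mm | 14 mm |
| Beaker | about 3–6 mm | 21 mm |
| Dish | about 3 mm | 12 mm |
| Block | about 4–5 mm | 12 mm |

- **Block direction:** it was released at a gripper yaw of -7.6°. The cradle's long side measured about -7.7° from the top camera, against a limit of 0.12 rad (about 7°).
- **Disagreements:** the top and scene cameras differ by about 4 mm in x on the block. The top and wrist cameras differed by about 4 mm in y on the square tray and on the cradle. None of these reaches a limit.
- **Checks that failed:** none.

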